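# Lock the grinding jar into the mill

### The arm

A 6-joint arm with a two-finger parallel gripper is mounted at the origin on the work surface. World frame = base frame: x ahead of the robot, y to its left, z up, the work surface at z = 0. Lengths are in mm, angles in rad, forces in N, time in s.
With the tool pointing down it reaches from about 350 to 775 mm from the base axis. Payload 7.3 kg.
Tool frame: the origin (TCP) lies at the centre of the arm's flange, where the gripper is bolted on; the fingertips stand 178 mm ahead of it and the grasp point (between the pads) lies 159 mm ahead of it (bot.tcp_to_tips is the distance from the TCP to the fingertips, in mm); z points along the fingers, y is the direction in which the jaws open and shut (so a half turn about z gives the same grasp; the last joint's range is limited). The gripper opens to 92 mm and grips with 3 to 60 N. Pads are 19 mm wide; open, the fingers measure 130 mm over their backs; the gripper's body (75 mm by 190 mm) begins 47 mm behind the grasp point.
Start: joints at [-1.297, 0.342, 1.524, -0, 1.275, -0.146], TCP at [213.998, -479.409, 404.741] pointing down, gripper open.
Joint ranges: [-2.53, 2.53], [-0.77, 2.02], [0.04, 2.7], [-1, 4.14], [0.28, 2.66], [-3.11, 3.11]. Speed limits (rad/s): [2.57, 2.57, 3.14, 3.14, 3.14, 3.14].

### API

Orientations are given as [roll, pitch, yaw] about the fixed x, y, z axes, in that order (R = Rz(yaw) Ry(pitch) Rx(roll)).
In Python, from plant import bot gives the robot as it stands.
- The arm moves only by the tool jog_arm, never from a script. Its argument "targets" is a list of rows, each a list of 5 numbers: the shift along the tool's x, y, z in cm, then the turn about the tool's z in degrees, then the gripper's target within -1 to 1 (shut at 1, half-way at 0, fully open at -1). In form: [[dx, dy, dz, twist, jaw], ...]. A call has 1 to 10 rows; each row shifts and turns the pose as measured when the row begins, along the tool's axes as they then stand; what a row does not reach is not made up. A row lasts 1/12 s, in which the tool goes at most 41.7 mm and 7.16 degrees, less where a joint would pass 70% of its speed; a pose out of reach is approached as far as the arm can. A call with a gripper value outside its range is refused whole. The fingers move at their own pace and stop on an object; the grip force is fixed at half the most. Time passes only in rows, so rows that do not move let the fingers close. It gives the time, the measured TCP pose, the force and the opening at its end, in the units of the state.
- bot.get_obs(): the state, without advancing time (a new reading comes with each control period).
- bot.capture(name): name is "scene" or "side" or "wrist"; returns the picture (420x560x3 uint8, blue, green, red); there is no depth.
- bot.calibration(name): a dict with "intrinsics" (3x3 intrinsics, pixels), "k1" (the pictures are not rectified: a ray, as slopes to the right and down, at radius r is drawn at 1 + k1 r^2 times it, then the intrinsics apply), "R" (3x3) and "t" (3): a world point X has camera coordinates R X + t. Camera axes: x right, y down, z forward; pixel columns grow to the right and rows downward; lengths in mm; the calibration is good to about 2 mm. A picture is of the moment at which its call begins: read the wrist's pose just before it. calibration takes no time and is no camera call; for the wrist camera it gives the pose at the moment of the call.
- bot.close_job(): hands the job in, once; it reports no verdict.
The state is a dict: "time": time; "joint_positions": joint angles; "dq": joint speeds; "tau": joint torques, N m; "tool_pos": TCP position; "tcp_rot": TCP orientation; "contact_force": force on the tool from outside, world axes, zero at the start; "moment": the same for the moment, N m; "grip_width": finger opening in mm.
Only numpy, scipy, OpenCV 4.12 (cv2) and the standard library are available. Lean on these libraries where they do the work, as an engineer would, in place of code of your own. Each camera call takes 0.05 s, during which the arm holds its last target.

### The job

Carry the steel grinding jar by its handle loop to the mill, with the mill's head passing inside the loop, and lock it into the bayonet collar under the head: both pins up through the entry slots, turned anticlockwise seen from above, and settled down into the notches. Feel for the slots gently, never forcing the pins against the collar, keep the jar upright, let go so that the jar hangs locked and still, and leave the other things on the bench alone.

Things in the scene. Friction and masses are not known exactly. Their poses are not given: they have to be found in the camera images.
- jar_grip (a point): Centre of the black grip bar on top of the jar's stiff handle loop: 16 mm thick (its x), 62 mm long (its y), 14 mm high; z up. The loop lies in the jar's y-z plane; its legs are 8 mm rods 54 mm either side of the jar's axis, from 145 mm below this point up to the bar. Jar's underside 175 mm below.
- jar_pins (a point): On the jar's axis at the height of its two bayonet pins, 103 mm below the grip's centre, 72 mm above the underside. Pins: 8 mm round rods along the jar's x axis, one each way, ends 35 mm from the axis. The neck around them is 46 mm across, its tapered top 8 mm above this point.
- jar: The closed steel grinding jar, one rigid piece of about 0.4 kg (0.3 to 0.55), standing on the bench; body 68 mm across, 46 mm high, then neck and pins, under the handle loop. Origin at the centre of its underside, axes as for the grip.
- mill: Fixed mill, origin on the bench under the head's vertical axis. White housing 150 x 170 mm, 164 mm high, begins 105 mm to +x of the axis; an arm 36 mm wide, its top level with the head's, reaches forward (-x) to the head. So the jar comes in under the head from the -x side, loop upright and across that way. More than 30 N between jar and mill counts as forcing.
- head_top (a point): Centre of the flat top of the mill's round aluminium head (76 mm across), 165 mm above the bench and 50 mm above the collar's underside. The jar's grip bar must pass above it, fingertips included; with the jar locked the grip's centre is 63 mm above this point.
- socket (a point): Centre of the underside of the steel collar below the head, 115 mm above the bench; z up, axes as for the mill (not the collar's turn). The collar is a ring, bore 50 mm (2 mm play round the neck), 66 mm outside, 32 mm high. A pin that misses its entry meets the flat underside with pin centres 4 mm below this point.
- run (a point): On the axis 18 mm above the collar's underside: pin height for the turn (16 to 22 mm is free). Two J slots 180 degrees apart cut right through the collar: 11 mm wide entry open below; level run going anticlockwise (from above); at its end a 11 mm wide notch, centre 45 degrees from the entry's, far side = end wall. Its floor is 6 mm below the run's.
- notch (a point): On the axis 10 mm above the collar's underside: pin centre height when locked in the notches. Inside the collar a sprung disc pushes the jar's neck down from pin height 8 mm above the underside on, with 2.5 N plus 0.25 N per mm.
- entry (a point): On the axis 4 mm below the collar's underside: pin centre height at first touch. The collar was clamped on by hand, its turn is NOT measured: the entries meet the pins with the jar's x axis anywhere from 8 degrees anticlockwise to 52 clockwise (from above) of the mill's. See it (the slots show in the ring's wall) or feel for it; a pin has 1.5 mm play each side.
- bottle: Bystander: amber bottle 66 mm across, 150 mm high; origin at its underside.
- rack: Bystander: white tube rack 80 x 160 x 59 mm; origin at its underside.
- cup: Bystander: white open cup 72 mm across, 90 mm high; origin at its underside.
Things that resemble listed ones, but are neither listed nor needed, are in the scene too. Leave any blue look-alike of the jar alone.

How it is judged (in metres and radians):
On the way, in this order (a step that is already met when the one before it is completed fails the run):
1. the jar is lifted off the bench (height (world z) of jar above 0.015 m and contact force between the fingers and jar above 1 N), for 0.2 s.
2. the jar's pins are up inside the collar, at the height of the slots' runs (z of jar_pins in the frame of socket above 0.0135 m and horizontal distance between jar_pins and socket below 0.006 m), for 0.1 s.
At the end, for the whole second after the job is handed in: The jar hangs by its pins in the collar's notches, let go and at rest: pin centres 7.5 to 12.5 mm above the collar's underside (on the run they would be at 16 mm), within 5 mm of the head's axis, upright within 0.08 rad (z of jar_pins in the frame of socket between 0.0075 and 0.0125 m and horizontal distance between jar_pins and socket below 0.005 m and angle between jar's own z axis and vertical below 0.08 rad and linear speed of jar below 0.02 m/s); the robot touches nothing.
It fails at once if the jar is forced against the mill or its collar with more than 30 N (contact force between jar and mill above 30 N).
It fails at once if the jar is tipped more than 0.4 rad (angle between jar's own z axis and vertical above 0.4 rad).
It fails at once if a bystander is pushed more than 20 mm (distance of any of bottle, rack, cup from where it was at the start of the episode above 0.02 m).
It also fails if it takes over 72 s, if anything falls off the work surface, if the arm or the gripper's body presses on something with over 40 N, if the wrist force passes 120 N, or if a joint passes its speed limit or range.

## Working session

There is one attempt and no reset: what is moved stays moved. The work goes in short steps, Python scripts to look and compute and a tool call to move; the robot and the scene stay as the last step left them, time stands still between calls to the robot, and variables do not carry over. Pictures are saved under pics/ and viewed, and the job is handed in when it is done.

Besides the shell and the picture viewer there is one more tool, called after "Call:" as name(argument=value, ...), one argument or row to a line, values as JSON. jog_arm: Moves the arm, as the interface text tells. Its arguments: {"type":"object","properties":{"targets":{"type":"array"}},"required":["targets"]}

```bash
ls -la && mkdir -p pics && python3 - <<'E'
from plant import bot
import cv2
o=bot.get_obs()
for k,v in o.items(): print(k,v)
for n in ("scene","side","wrist"):
    c=bot.calibration(n); print(n,c)
    im=bot.capture(n); cv2.imwrite(f"pics/{n}0.png",im)
E
```

```text
total 12
drwxr-xr-x  3 agent agent 4096 Dec  5 19:10 .
drwxr-xr-x 23 root  root  4096 Dec  5 19:10 ..
drwxr-xr-x  2 agent agent 4096 Dec  5 19:10 pics
time 0.0
joint_positions [-1.29700733e+00  3.42712549e-01  1.52500875e+00  2.09429108e-05
  1.27539709e+00 -1.45982894e-01]
dq [ 0.0004268   0.00097187  0.00063621 -0.00156     0.00063736  0.00065035]
tau [-1.73971748e-03 -4.31248677e+01 -2.44217080e+01  7.14927656e-02
  5.59950457e-02 -1.28082343e-04]
tool_pos [ 213.95934211 -479.27609797  404.05292185]
tcp_rot [-3.14008605e+00 -2.41755119e-04  4.19765594e-01]
contact_force [-0.98169506 -0.21015427 -0.37596021]
moment [ 0.0120753  -0.02509611 -0.01014216]
grip_width 91.80523137957418
scene {'intrinsics': array([[480.69907585,   0.        , 288.76484458],
       [  0.        , 480.69907585, 214.03631243],
       [  0.        ,   0.        ,   1.        ]]), 'k1': 0.0382344395664088, 'R': array([[-0.47734532,  0.87845995,  0.02120305],
       [ 0.46750794,  0.27432173, -0.84034749],
       [-0.74402807, -0.39122335, -0.5416332 ]]), 't': array([ 256.09575575, -102.06440219, 1578.4076526 ])}
side {'intrinsics': array([[528.00258224,   0.        , 278.94220283],
       [  0.        , 528.00258224, 204.00969711],
       [  0.        ,   0.        ,   1.        ]]), 'k1': 0.051579745924879745, 'R': array([[ 0.95953858, -0.28086221,  0.02005336],
       [-0.19034095, -0.69946507, -0.68885335],
       [ 0.2074995 ,  0.65716439, -0.72462329]]), 't': array([-467.77160676,  138.74066062, 1526.28203186])}
wrist {'intrinsics': array([[298.68024056,   0.        , 279.49407041],
       [  0.        , 298.68024056, 206.55919867],
       [  0.        ,   0.        ,   1.        ]]), 'k1': -0.04082704499293665, 'R': array([[ 0.40770884, -0.91310888, -0.00238276],
       [-0.86928715, -0.38893824,  0.30506867],
       [-0.27948766, -0.12230789, -0.95232737]]), 't': array([-523.42544514,  -38.68653084,  391.47296644])}
```

View pics/scene0.png

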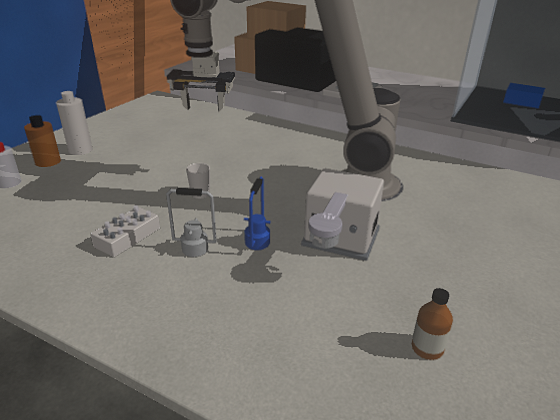

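View pics/side0.png

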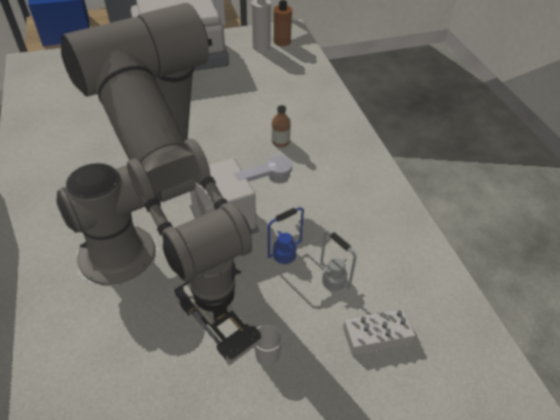

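View pics/wrist0.png

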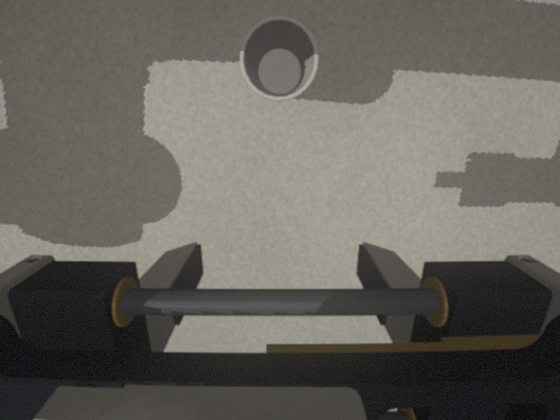

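The scene picture shows the steel jar at about (192,225) with its grip bar at (189,191). The blue look-alike is at (257,220), the mill head at (325,225) with its housing behind it, the rack at (127,230), the cup at (198,178) and the bottle at (433,325). In the side picture the jar is at (335,270), the blue one at (285,240) and the head at (280,165). Candidates for the jar are the steel one (192,225) and the blue one (257,220). The description says steel, so I choose (192,225) and check it in close crops.

```bash
cat > h.py <<'E'
import numpy as np, cv2
from plant import bot
from scipy.optimize import least_squares
def proj(c,X):
    X=np.atleast_2d(np.asarray(X,float)); p=X@np.asarray(c['R']).T+c['t']
    s=p[:,:2]/p[:,2:3]; r2=(s**2).sum(1,keepdims=True); s=s*(1+c['k1']*r2)
    K=c['intrinsics']; return np.c_[s[:,0]*K[0,0]+K[0,2], s[:,1]*K[1,1]+K[1,2]]
def ray(c,uv):
    K=c['intrinsics']; d=np.array([(uv[0]-K[0,2])/K[0,0],(uv[1]-K[1,2])/K[1,1]]); s=d.copy()
    for _ in range(30): s=d/(1+c['k1']*(s@s))
    R=np.asarray(c['R']); o=-R.T@c['t']; v=R.T@np.array([s[0],s[1],1]); return o,v/np.linalg.norm(v)
def onz(c,uv,z):
    o,v=ray(c,uv); return o+v*(z-o[2])/v[2]
def tri(cu):
    f=lambda X: np.concatenate([(proj(c,X)[0]-np.array(uv))/c['intrinsics'][0,0]*1500 for c,uv in cu])
    r=least_squares(f,[500,0,100]); return r.x,r.fun
def crop(im,x0,y0,w,h,k,name):
    g=cv2.resize(im[y0:y0+h,x0:x0+w],None,fx=k,fy=k,interpolation=cv2.INTER_CUBIC)
    for i in range(0,w,10):
        cv2.line(g,(i*k,0),(i*k,4 if i%50 else 12),(0,255,255),1)
        if i%20==0: cv2.putText(g,str(x0+i),(i*k,20),0,.35,(0,255,255),1)
    for i in range(0,h,10):
        cv2.line(g,(0,i*k),(4,i*k),(0,255,255),1)
        if i%20==0: cv2.putText(g,str(y0+i),(6,i*k+4),0,.35,(0,255,255),1)
    cv2.imwrite(f'pics/{name}.png',g)
E
python3 - <<'E'
from h import *
s=cv2.imread('pics/scene0.png'); d=cv2.imread('pics/side0.png')
crop(s,80,150,200,125,4,'s0a'); crop(s,230,160,180,110,4,'s0b')
crop(d,250,190,170,150,4,'d0a'); crop(d,170,140,150,100,5,'d0b')
for n in ('scene','side'):
    c=bot.calibration(n); print(n,-c['R'].T@c['t'])
E
```

```text
scene [1344.34162896  420.53854842  763.71841017]
side [  158.55017536 -1037.35332569  1210.93187561]
```

View pics/s0a.png

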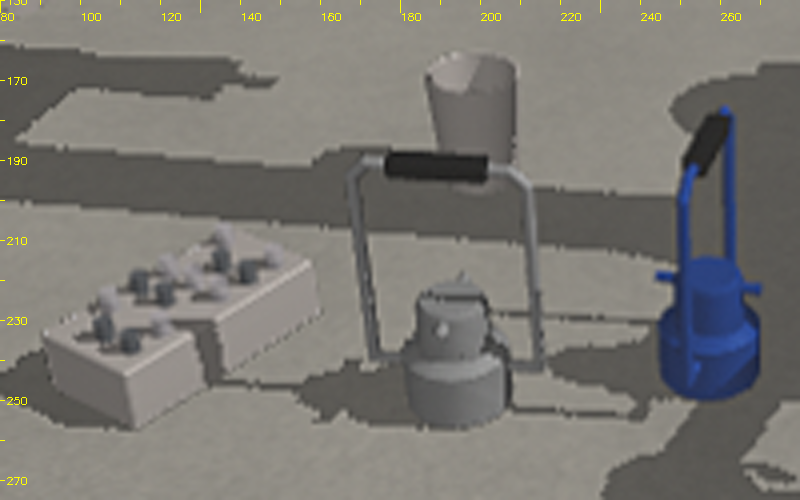

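View pics/s0b.png

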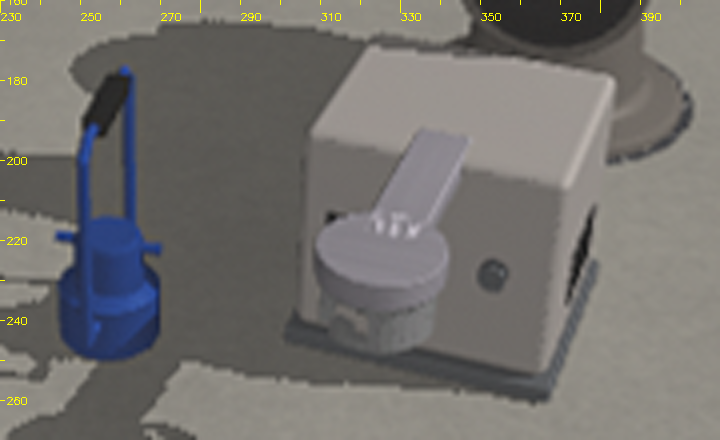

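View pics/d0a.png

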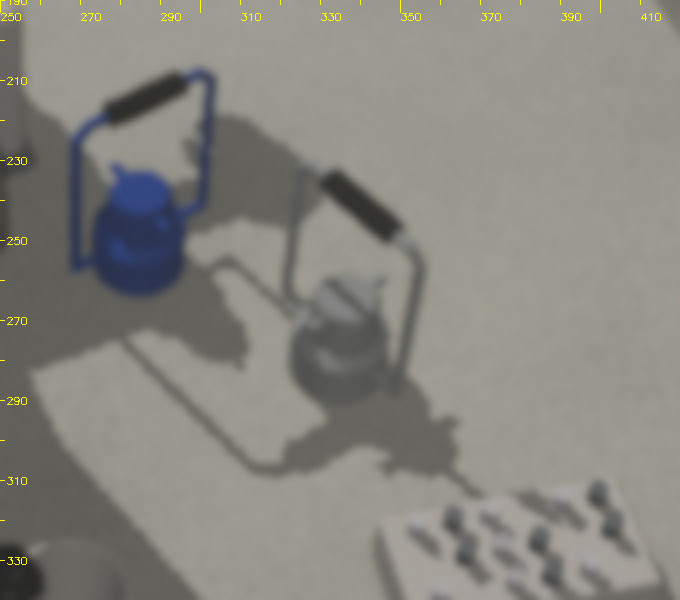

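View pics/d0b.png

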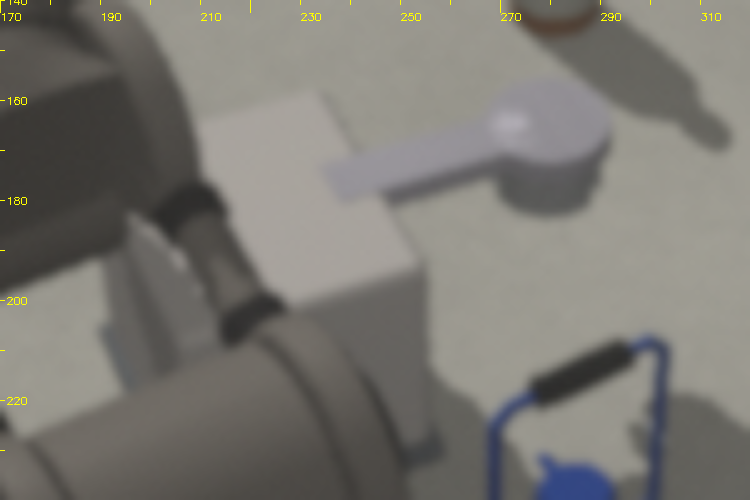

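```bash
python3 - <<'E'
from h import *
S=bot.calibration('scene'); D=bot.calibration('side')
A,r=tri([(S,(176.5,191.2)),(D,(330.5,235))]); print('barL',A.round(1),r.round(1))
B,r=tri([(S,(201.5,191.8)),(D,(348.8,248.5))]); print('barR',B.round(1),r.round(1), np.linalg.norm(A-B), np.degrees(np.arctan2(*(B-A)[[1,0]])))
A,r=tri([(S,(176.5,191.2)),(D,(348.8,248.5))]); print('barL',A.round(1),r.round(1))
B,r=tri([(S,(201.5,191.8)),(D,(330.5,235))]); print('barR',B.round(1),r.round(1), np.linalg.norm(A-B), np.degrees(np.arctan2(*(B-A)[[1,0]])))
H,r=tri([(S,(330.2,223.5)),(D,(279.5,163.5))]); print('head',H.round(1),r.round(1))
print('on z', onz(S,(189,191.5),175), onz(D,(339.6,241.7),175))
print('head on z', onz(S,(330.2,223.5),165), onz(D,(279.5,163.5),165))
# housing top corners z=164
for uv in [(323,171),(380.5,179),(371,206),(307.5,192.5)]: print(uv,onz(S,uv,164).round(1))
for uv in [(234,158),(254,193.5)]: print('side',uv,onz(D,uv,164).round(1))
# bystanders
print('cup',onz(S,(198,167),90),'rack',[onz(S,uv,59).round(0) for uv in [(90,233),(138,212),(158,216),(110,243)]],'bottle',onz(S,(432,356),0), onz(D,(281,135),75))
print('blue bar', tri([(S,(256,185.5)),(D,(286,215))]))
E
```

```text
barL [ 569.8 -269.1  182.6] [ 28.7 -10.2  31.4  16.2]
barR [ 564.7 -256.8  163.1] [-30.1  10.9 -33.1 -17.4] 23.602452773794727 112.71680943684751
barL [ 581.5 -289.7  172.9] [-0.9  0.3 -1.  -0.5]
barR [ 552.8 -236.2  172.9] [-0.3  0.1 -0.3 -0.2] 60.71853211420688 118.21441111822263
head [505.   82.4 159.1] [-3.6  2.2 -4.6 -4.1]
on z [ 569.35881278 -260.39588143  175.        ] [ 566.84759338 -265.15772729  175.        ]
head on z [509.28136226  86.79269823 165.        ] [505.93197882  68.90960544 165.        ]
(323, 171) [286.8 -35.1 164. ]
(380.5, 179) [250.5 113.6 164. ]
(371, 206) [390.5 139.3 164. ]
(307.5, 192.5) [410.4 -19.6 164. ]
side (234, 158) [382.4 128.4 164. ]
side (254, 193.5) [402.6 -30.9 164. ]
cup [ 327.364336   -427.67637774   90.        ] rack [array([ 704., -475.,   59.]), array([ 572., -442.,   59.]), array([ 561., -383.,   59.]), array([ 711., -402.,   59.])] bottle [613.56805907 371.00470908   0.        ] [581.1586625  300.52600587  75.        ]
blue bar (array([ 461.4692803 , -138.83779793,  173.76125647]), array([-1.27935978,  0.63219831, -1.36005061, -0.98374489]))
```

```bash
python3 - <<'E'
from h import *
s=cv2.imread('pics/scene0.png'); d=cv2.imread('pics/side0.png')
crop(s,295,200,70,60,11,'s0c'); crop(d,255,150,50,45,14,'d0c')
W=bot.calibration('wrist'); print(-W['R'].T@W['t'], bot.get_obs()['tool_pos'])
E
```

```text
[ 289.1952231  -445.1382164   383.45555882] [ 213.96864787 -479.32223121  404.21412104]
```

View pics/s0c.png

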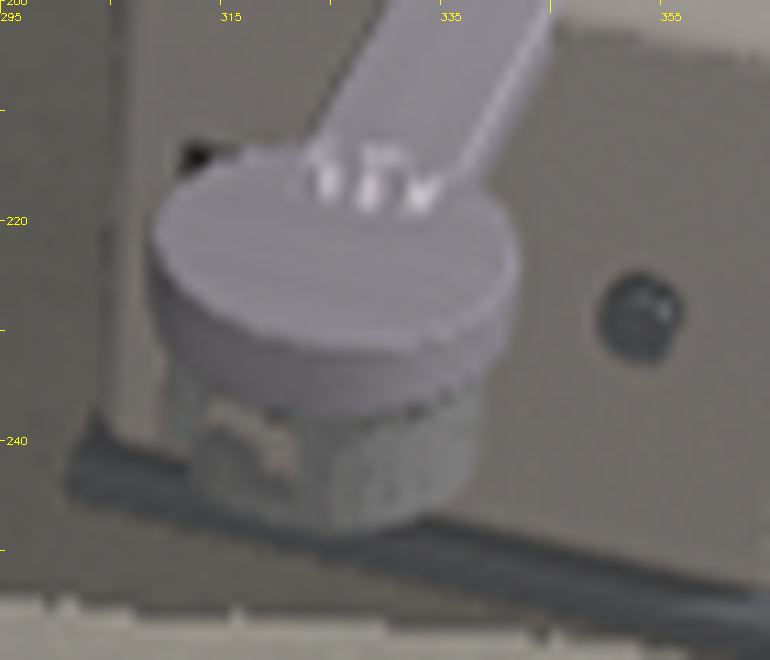

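View pics/d0c.png

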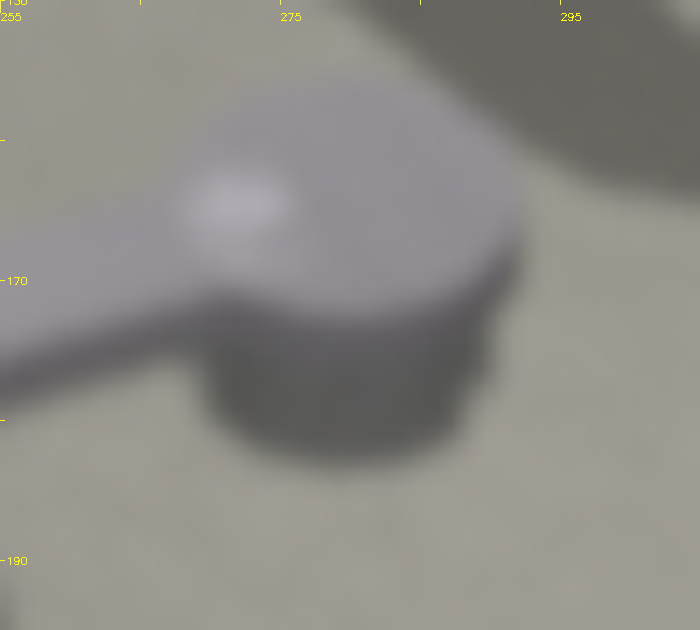

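```bash
cat >> h.py <<'E'
def mill_T(p):
    c,s=np.cos(p[2]),np.sin(p[2]); return np.array([[c,-s,0,p[0]],[s,c,0,p[1]],[0,0,1,0]])
def mpt(p,X): X=np.atleast_2d(X); return np.c_[X,np.ones(len(X))]@mill_T(p).T
def slotpts(theta,r,which):
    # theta deg: entry azimuth in mill frame ; returns polyline outline in mill frame
    h=5.5/r*180/np.pi; z0=115
    out=[]
    e0,e1=-h,h; n0,n1=45-h,45+h
    P=[(e0,0),(e0,26)]+[(a,26) for a in np.linspace(e0,n1,12)]+[(n1,6)]+[(a,6) for a in np.linspace(n1,n0,4)]+[(n0,12)]+[(a,12) for a in np.linspace(n0,e1,6)]+[(e1,0)]
    P=np.array(P); a=np.radians(P[:,0]+theta+which); return np.c_[r*np.cos(a),r*np.sin(a),z0+P[:,1]]
def circ(r,z,n=60): a=np.linspace(0,2*np.pi,n); return np.c_[r*np.cos(a),r*np.sin(a),np.full(n,z)]
E
python3 - <<'E'
from h import *
S=bot.calibration('scene'); D=bot.calibration('side')
obs=[(S,(0,0,165),(325.6,222.6)),(D,(0,0,165),(280.2,164.1)),
 (S,(105,85,164),None)]
# scene corners: mill +x ~ az 187 -> +y mill ~ az 277 (world -y)
sc=cv2.imread('pics/scene0.png')
corn=[(S,(105,85,164),(307.5,192.5)),(S,(105,-85,164),(371,206)),(S,(255,-85,164),(382.5,179.5)),(S,(255,85,164),(323.5,171)),
      (D,(105,85,164),(254,192.5)),(D,(105,-85,164),(233.5,157.5))]
pts=[o for o in obs if o[2]]+corn
w=[2,2]+[1]*6
def f(p): return np.concatenate([wi*(proj(c,mpt(p,X))[0]-uv) for wi,(c,X,uv) in zip(w,pts)])
r=least_squares(f,[505,72,np.radians(187)]); print(r.x[:2],np.degrees(r.x[2])); print(r.fun.reshape(-1,2).round(1))
np.save('mill.npy',r.x)
E
```

```text
[506.41733461  72.59191666] 187.7123159813983
[[-1.2 -3. ]
 [-1.8 -2.9]
 [-2.8 -0. ]
 [ 1.3  0.5]
 [ 2.3 -1. ]
 [-0.7 -4.1]
 [ 3.4 -1. ]
 [ 2.2 -3.1]]
```

```bash
cat >> h.py <<'E'
def overlay(im,c,p,theta,x0,y0,w,h,k,name,slots=(0,180),rr=33):
    g=cv2.resize(im[y0:y0+h,x0:x0+w],None,fx=k,fy=k,interpolation=cv2.INTER_CUBIC)
    def dr(X,col,closed=False):
        uv=(proj(c,mpt(p,X))-[x0,y0]+0.5)*k-0.5
        cv2.polylines(g,[np.round(uv).astype(np.int32)],closed,col,1,cv2.LINE_AA)
    dr(circ(38,165),(0,255,255)); dr(circ(33,115),(255,255,0)); dr(circ(33,147),(255,128,0))
    b=np.array([[105,-85],[105,85],[255,85],[255,-85]],float)
    for z in (0,164): dr(np.c_[b,np.full(4,z)],(0,0,255),True)
    for which,col in zip(slots,((0,255,0),(255,0,255))): dr(slotpts(theta,rr,which),col,True)
    cv2.imwrite(f'pics/{name}.png',g)
E
python3 - <<'E'
from h import *
S=bot.calibration('scene'); D=bot.calibration('side'); p=np.load('mill.npy')
s=cv2.imread('pics/scene0.png'); d=cv2.imread('pics/side0.png')
overlay(s,S,p,145,285,160,110,110,7,'o1'); overlay(d,D,p,145,190,140,115,100,7,'o2')
E
```

```text
(no output)
```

View pics/o1.png

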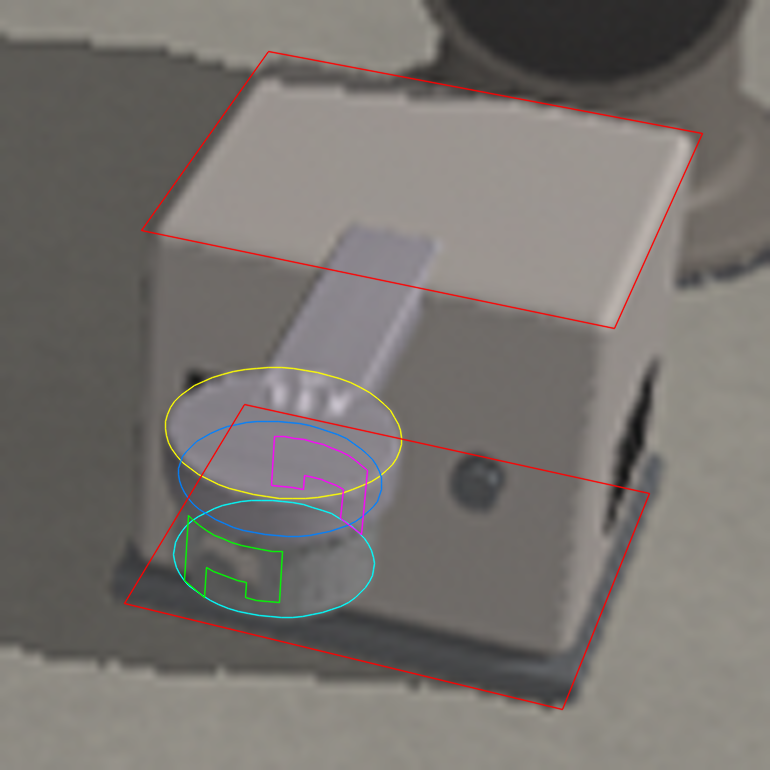

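View pics/o2.png

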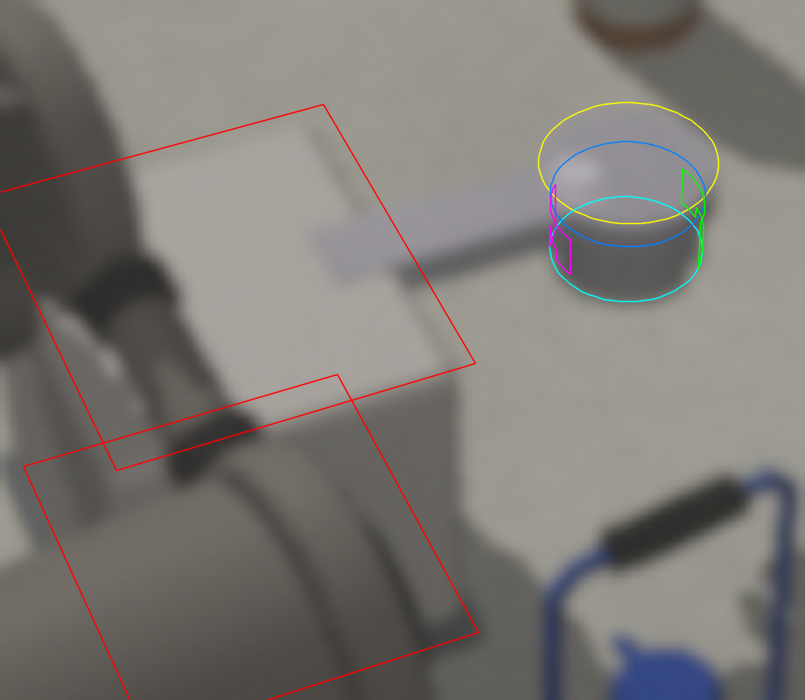

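```bash
cat >> h.py <<'E'
def wrap(a): return (a+180)%360-180
def plan(tx,ty,tz,tyaw,jaw,vmax=4.0,wmax=7.0,nmax=10,pose=None):
    """rows toward target TCP (mm) and yaw (deg); prints rows"""
    o=bot.get_obs(); p=np.array(o['tool_pos']) if pose is None else np.array(pose[:3],float)
    yaw=np.degrees(o['tcp_rot'][2]) if pose is None else pose[3]
    d=np.array([tx,ty,tz])-p; dw=wrap(tyaw-yaw)
    n=int(max(1,np.ceil(np.linalg.norm(d)/10/vmax),np.ceil(abs(dw)/wmax)))
    print('pose',p.round(1),round(yaw,2),'d',d.round(1),'dyaw',round(dw,2),'rows',n)
    rows=[]
    for i in range(n):
        a=np.radians(yaw+dw*i/n); s=d/n/10
        rows.append([round(np.cos(a)*s[0]+np.sin(a)*s[1],2),round(np.sin(a)*s[0]-np.cos(a)*s[1],2),round(-s[2],2),round(-dw/n,2),jaw])
    print(rows[:nmax]); 
    if n>nmax: print(rows[nmax:])
def st():
    o=bot.get_obs(); print('t',round(o['time'],2),'p',np.round(o['tool_pos'],1),'rpy',np.degrees(o['tcp_rot']).round(2),'F',np.round(o['contact_force'],1),'M',np.round(o['moment'],2),'w',round(o['grip_width'],1))
E
python3 - <<'E'
from h import *
st(); plan(656,-10,362,90,-1)
E
```

```text
t 0.15 p [ 214.  -479.3  404.2] rpy [-1.7994e+02 -1.0000e-02  2.4050e+01] F [ 0.2  0.6 -0.5] M [ 0.03 -0.02  0.03] w 91.8
pose [ 214.  -479.3  404.2] 24.05 d [442.  469.3 -42.2] dyaw 65.95 rows 17
[[np.float64(3.5), np.float64(-1.46), np.float64(0.25), np.float64(-3.88), -1], [np.float64(3.59), np.float64(-1.22), np.float64(0.25), np.float64(-3.88), -1], [np.float64(3.66), np.float64(-0.98), np.float64(0.25), np.float64(-3.88), -1], [np.float64(3.72), np.float64(-0.73), np.float64(0.25), np.float64(-3.88), -1], [np.float64(3.76), np.float64(-0.47), np.float64(0.25), np.float64(-3.88), -1], [np.float64(3.79), np.float64(-0.22), np.float64(0.25), np.float64(-3.88), -1], [np.float64(3.79), np.float64(0.04), np.float64(0.25), np.float64(-3.88), -1], [np.float64(3.78), np.float64(0.3), np.float64(0.25), np.float64(-3.88), -1], [np.float64(3.75), np.float64(0.55), np.float64(0.25), np.float64(-3.88), -1], [np.float64(3.71), np.float64(0.8), np.float64(0.25), np.float64(-3.88), -1]]
[[np.float64(3.64), np.float64(1.05), np.float64(0.25), np.float64(-3.88), -1], [np.float64(3.56), np.float64(1.3), np.float64(0.25), np.float64(-3.88), -1], [np.float64(3.47), np.float64(1.54), np.float64(0.25), np.float64(-3.88), -1], [np.float64(3.36), np.float64(1.77), np.float64(0.25), np.float64(-3.88), -1], [np.float64(3.23), np.float64(1.99), np.float64(0.25), np.float64(-3.88), -1], [np.float64(3.09), np.float64(2.2), np.float64(0.25), np.float64(-3.88), -1], [np.float64(2.93), np.float64(2.41), np.float64(0.25), np.float64(-3.88), -1]]
```

Call:
jog_arm(
  targets=[
    [3.5,-1.5,0.2,-4,-1],
    [3.6,-1.2,0.2,-4,-1],
    [3.7,-1,0.2,-4,-1],
    [3.7,-0.7,0.2,-4,-1],
    [3.8,-0.5,0.2,-4,-1],
    [3.8,-0.2,0.2,-4,-1],
    [3.8,0,0.2,-4,-1],
    [3.8,0.3,0.2,-4,-1],
    [3.7,0.6,0.2,-4,-1],
    [3.7,0.8,0.2,-4,-1],
  ],
)

```text
time: 0.98
tool_pos: [474.6, -191.6, 380.6]
tcp_rot: [-3.138, 0.001, 1.135]
contact_force: [1.0, -0.4, 0.2]
grip_width: 91.7
```

```bash
sed -i 's/rows.append(\[\(.*\),jaw\])/rows.append([float(v) for v in [\1]]+[jaw])/' h.py && python3 - <<'E'
from h import *
st(); plan(656,-10,362,90,-1)
E
```

```text
t 0.98 p [ 474.6 -191.6  380.6] rpy [-1.798e+02  4.000e-02  6.503e+01] F [ 1.  -0.4  0.2] M [-0.09 -0.08 -0.04] w 91.7
pose [ 474.6 -191.6  380.6] 65.03 d [181.4 181.6 -18.6] dyaw 24.97 rows 7
[[3.45, 1.25, 0.27, -3.57, -1], [3.36, 1.47, 0.27, -3.57, -1], [3.26, 1.67, 0.27, -3.57, -1], [3.15, 1.87, 0.27, -3.57, -1], [3.03, 2.06, 0.27, -3.57, -1], [2.9, 2.25, 0.27, -3.57, -1], [2.75, 2.43, 0.27, -3.57, -1]]
```

Call:
jog_arm(
  targets=[
    [3.4,1.2,0.3,-3.6,-1],
    [3.4,1.4,0.3,-3.6,-1],
    [3.2,1.6,0.3,-3.6,-1],
    [3.1,1.8,0.3,-3.6,-1],
    [3,2,0.3,-3.6,-1],
    [2.8,2.2,0.3,-3.6,-1],
    [2.6,2.4,0.3,-3.6,-1],
    [0,0,0,0,-1],
    [0,0,0,0,-1],
  ],
)

```text
time: 1.73
tool_pos: [659.1, 8.5, 353.0]
tcp_rot: [-3.133, -0.004, 1.61]
contact_force: [-0.0, -1.2, -0.9]
grip_width: 91.6
```

```bash
python3 - <<'E'
from h import *
st(); W=bot.calibration('wrist'); im=bot.capture('wrist'); cv2.imwrite('pics/w1.png',im)
import pickle; pickle.dump(W,open('w1.pkl','wb')); print(proj(W,[[506,72,165],[506,72,115]]))
E
```

```text
t 1.73 p [659.1   8.5 353. ] rpy [-179.52   -0.2    92.27] F [-0.  -1.2 -0.9] M [-0.03 -0.08 -0.02] w 91.6
[[ 20.90907841 141.06243909]
 [ 76.77557791 134.42816199]]
```

View pics/w1.png

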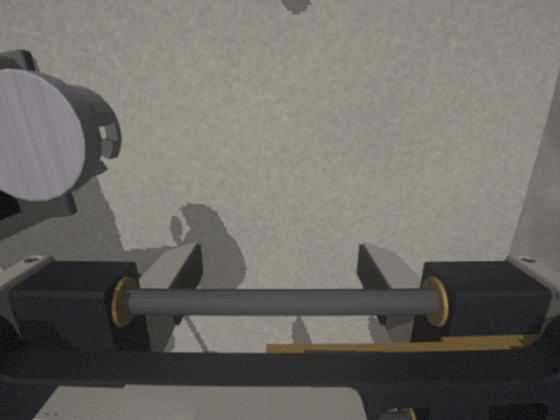

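```bash
python3 - <<'E'
from h import *
import pickle
im=cv2.imread('pics/w1.png'); crop(im,0,40,150,170,5,'w1a')
g=im[90:190,60:140]; g=cv2.convertScaleAbs(g,alpha=1.8,beta=0); g=cv2.resize(g,None,fx=7,fy=7,interpolation=cv2.INTER_CUBIC); cv2.imwrite('pics/w1b.png',g)
E
```

```text
(no output)
```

View pics/w1a.png

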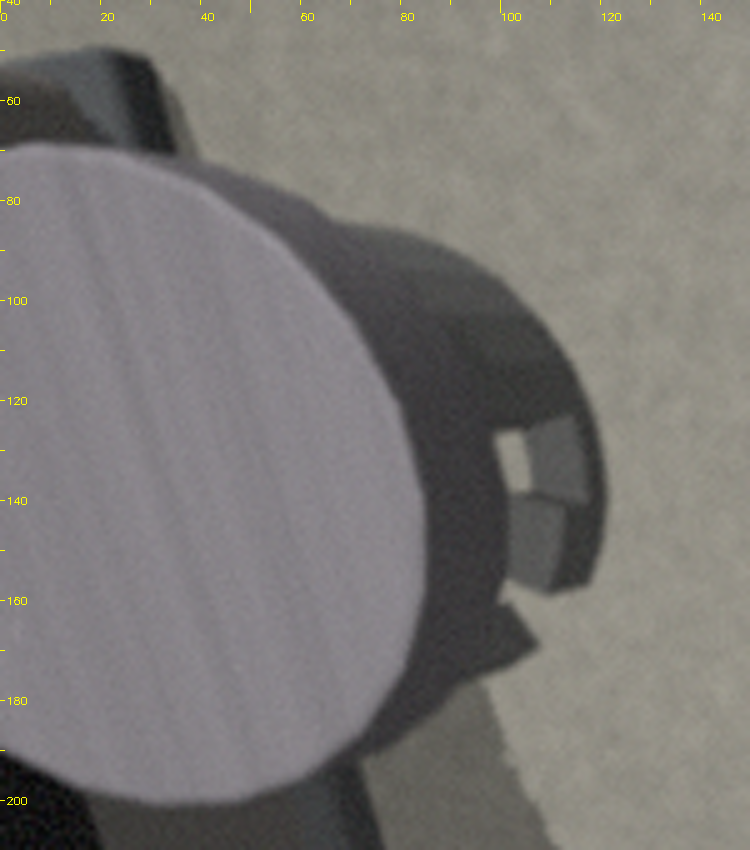

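View pics/w1b.png

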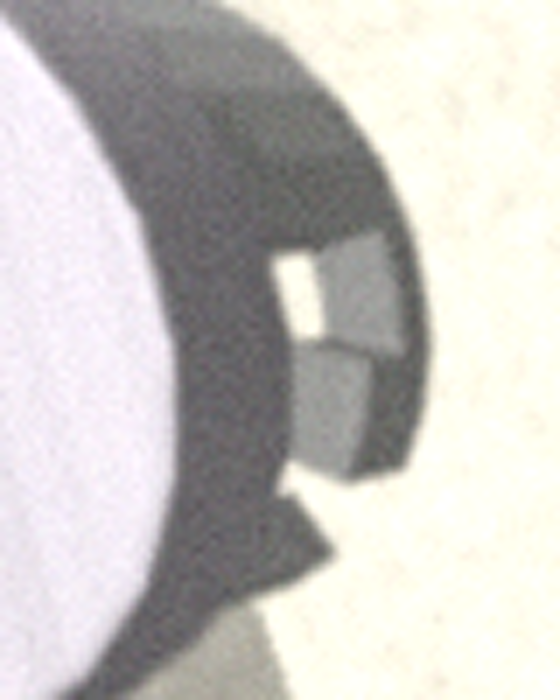

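```bash
python3 - <<'E'
from h import *
import pickle
W=pickle.load(open('w1.pkl','rb'))
head=[(84.5,140),(80.5,120),(70,102.5),(58,88),(40,77),(20,70.3),(84.3,155),(80,171),(72,184),(35,200.5),(50,199)]
rim=[(121,140),(119.5,150),(117,122),(110,107.5),(100,95.5),(117.5,157),(108,169)]
def circfit(pts,z,R):
    P=np.array([onz(W,uv,z)[:2] for uv in pts])
    r=least_squares(lambda q:np.hypot(*(P-q).T)-R,[506,72]); r2=least_squares(lambda q:np.hypot(*(P-q[:2]).T)-q[2],[506,72,R])
    print(z,r.x.round(1),r.fun.round(1),'free',r2.x.round(1)); return r.x
h=circfit(head,165,38); c=circfit(rim,115,33)
for uv in [(117.5,157),(108,169)]:
    P=onz(W,uv,115)[:2]-c; print(uv,P.round(1),np.hypot(*P),np.degrees(np.arctan2(P[1],P[0])))
print('edge half angle',np.degrees(np.arcsin(5.5/33)))
# notch corners: outer wall window: at r=33: lower right corner of notch floor
for uv,z in [((117,140),121),((114,123),121),((107,138.5),127)]:
    P=onz(W,uv,z)[:2]-c; print('notch',uv,np.hypot(*P).round(1),np.degrees(np.arctan2(P[1],P[0])).round(1))
E
```

```text
165 [506.1  74. ] [ 0.2  1.   0.3  0.4 -0.8 -1.4 -0.1 -0.4 -0.6 -0.5 -0.2] free [507.4  73.9  37. ]
115 [506.   73.2] [ 0.1 -0.  -0.6 -0.2  0.5  0.3  0. ] free [504.7  73.2  34.1]
(117.5, 157) [ 28.8 -16.7] 33.2937858628491 -30.178342142506757
(108, 169) [ 20.4 -26. ] 33.038566327481725 -51.90131589106134
edge half angle 9.594068226860461
notch (117, 140) 33.3 -6.4
notch (114, 123) 33.3 13.8
notch (107, 138.5) 29.6 -4.4
```

```bash
python3 - <<'E'
from h import *
import pickle
W=pickle.load(open('w1.pkl','rb')); im=cv2.imread('pics/w1.png'); im=cv2.convertScaleAbs(im,alpha=1.5)
p=[506.0,73.5,np.radians(187.7)]
overlay(im,W,p,-41.2-187.7,40,60,100,120,6,'o3',slots=(0,))
overlay(im,W,p,-41.2-187.7,40,60,100,120,6,'o4',slots=(0,),rr=25)
S=bot.calibration('scene'); D=bot.calibration('side')
s=cv2.convertScaleAbs(cv2.imread('pics/scene0.png'),alpha=1.5); d=cv2.imread('pics/side0.png')
overlay(s,S,p,-41.2-187.7,295,200,60,55,12,'o5',slots=(0,)); overlay(d,D,p,145,255,145,50,50,12,'o6',slots=(0,))
a=cv2.imread('pics/o3.png');b=cv2.imread('pics/o5.png');c=cv2.imread('pics/o6.png')
cv2.imwrite('pics/o56.png',np.hstack([cv2.resize(b,(400,367)),cv2.resize(c,(367,367))]))
E
```

```text
(no output)
```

View pics/o3.png

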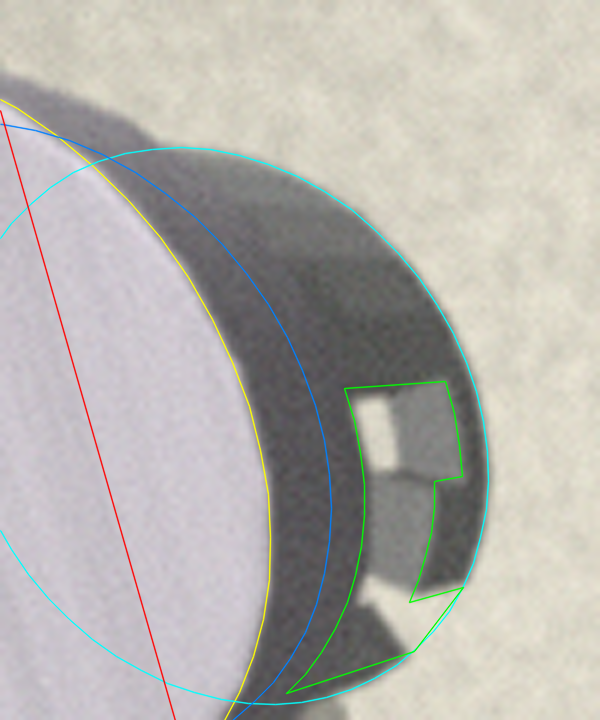

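View pics/o56.png

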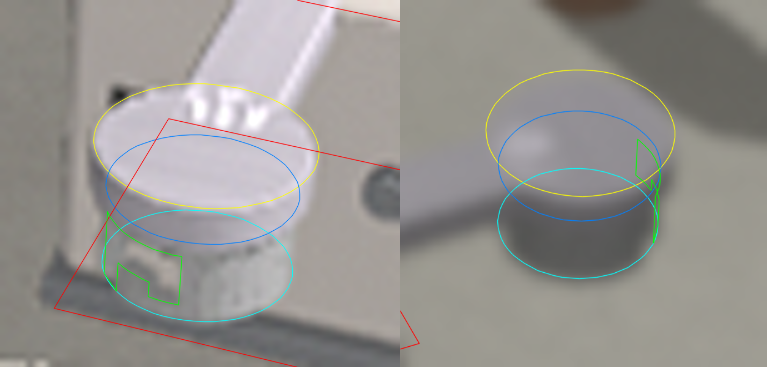

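The wrist picture shows the head at (35,135). The collar's J slot has its entry mouth at about (112,163) and its notch at (112,130), and the overlay of my slot model fits. The entry azimuth is about -41° in the world frame (about 49° clockwise of the mill's x), with the axis near (506, 73.5). Next I look at the jar from above.

```bash
python3 - <<'E'
from h import *
st(); plan(567,-263,400,118,-1)
E
```

```text
t 1.78 p [658.8   8.5 352.8] rpy [-179.5    -0.25   92.24] F [0.6 0.3 0.5] M [ 0.   -0.09  0.03] w 91.9
pose [658.8   8.5 352.8] 92.24 d [ -91.8 -271.5   47.2] dyaw 25.76 rows 8
[[-3.35, -1.28, -0.59, -3.22, -1], [-3.27, -1.47, -0.59, -3.22, -1], [-3.18, -1.65, -0.59, -3.22, -1], [-3.08, -1.82, -0.59, -3.22, -1], [-2.98, -1.99, -0.59, -3.22, -1], [-2.86, -2.16, -0.59, -3.22, -1], [-2.73, -2.31, -0.59, -3.22, -1], [-2.6, -2.46, -0.59, -3.22, -1]]
```

Call:
jog_arm(
  targets=[
    [-3.3,-1.3,-0.6,-3.2,-1],
    [-3.3,-1.5,-0.6,-3.2,-1],
    [-3.2,-1.7,-0.6,-3.2,-1],
    [-3.1,-1.8,-0.6,-3.2,-1],
    [-3,-2,-0.6,-3.2,-1],
    [-2.9,-2.2,-0.6,-3.2,-1],
    [-2.7,-2.3,-0.6,-3.2,-1],
    [-2.6,-2.5,-0.6,-3.2,-1],
    [0,0,0,0,-1],
    [0,0,0,0,-1],
  ],
)

```text
time: 2.62
tool_pos: [553.1, -282.0, 402.8]
tcp_rot: [-3.131, -0.009, 2.065]
contact_force: [-0.1, 0.3, -0.3]
grip_width: 92.2
```

```bash
python3 - <<'E'
from h import *
import pickle
st(); W=bot.calibration('wrist'); im=bot.capture('wrist'); cv2.imwrite('pics/w2.png',im); pickle.dump(W,open('w2.pkl','wb'))
o=bot.get_obs(); p=o['tool_pos']; print(proj(W,[[567,-263,173.5],[p[0],p[1],p[2]-159]]))
crop(im,180,60,200,200,4,'w2a')
E
```

```text
t 2.62 p [ 553.1 -282.   402.8] rpy [-179.39   -0.5   118.33] F [-0.1  0.3 -0.3] M [ 0.01 -0.21 -0.  ] w 92.2
[[311.94124481 218.06164769]
 [283.41319074 280.35454744]]
```

View pics/w2.png

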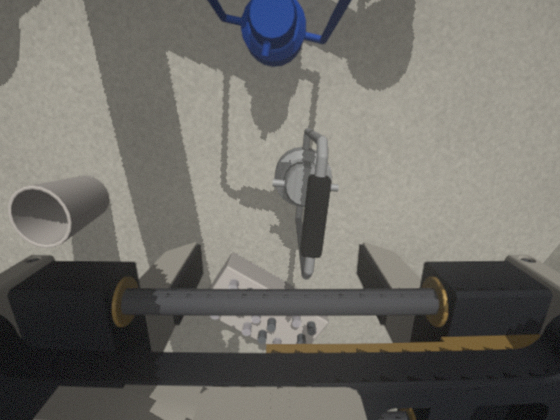

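View pics/w2a.png

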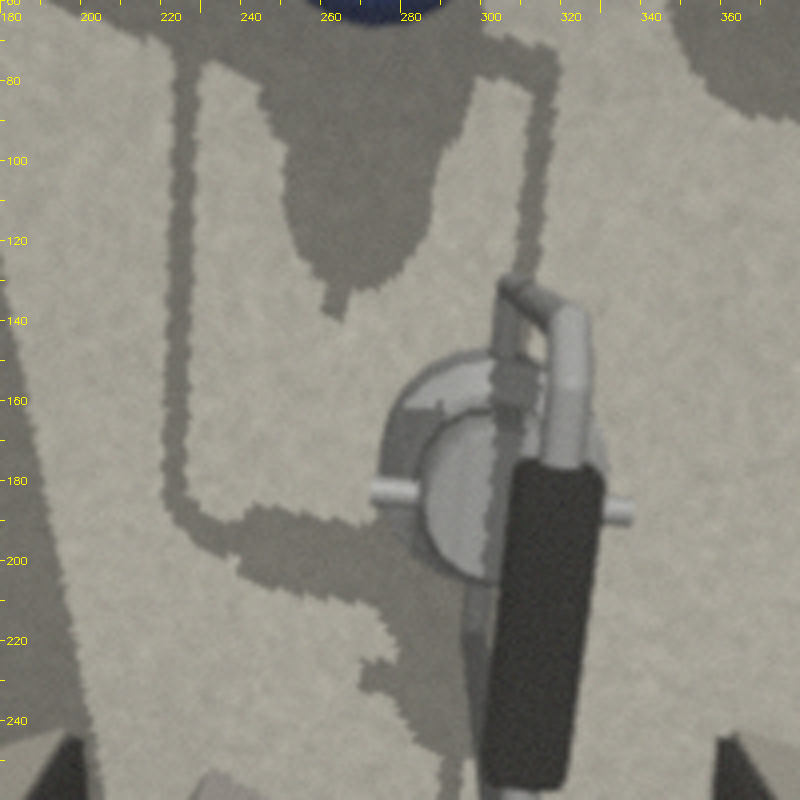

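```bash
cat >> h.py <<'E'
def barbox(x,y,yaw,zc=175):
    c,s=np.cos(yaw),np.sin(yaw); out=[]
    for a in (-8,8):
        for b in (-31,31):
            for z in (-7,7): out.append([x+c*a-s*b,y+s*a+c*b,zc+z])
    return np.array(out)
def hullfeat(uv):
    h=cv2.convexHull(uv.astype(np.float32)*16).reshape(-1,2)/16.
    m=cv2.moments(h.astype(np.float32)); cx,cy=m['m10']/m['m00'],m['m01']/m['m00']
    th=0.5*np.arctan2(2*m['mu11'],m['mu20']-m['mu02']); return np.array([cx,cy]),th,m['m00']
E
python3 - <<'E'
from h import *
import pickle
W=pickle.load(open('w2.pkl','rb')); im=cv2.imread('pics/w2.png'); g=cv2.cvtColor(im,cv2.COLOR_BGR2GRAY)
m=((g<62)).astype(np.uint8); m[:170]=0;m[260:]=0;m[:,:296]=0;m[:,335:]=0
n,l,stt,cen=cv2.connectedComponentsWithStats(m); i=1+np.argmax(stt[1:,4]); print(stt[i],cen[i])
mm=cv2.moments((l==i).astype(np.uint8),True); cx,cy=mm['m10']/mm['m00'],mm['m01']/mm['m00']; th=0.5*np.arctan2(2*mm['mu11'],mm['mu20']-mm['mu02'])
print('obs',cx,cy,np.degrees(th),mm['m00'])
pl,pr=(273,182.3),(338.5,187.8)
A,B=onz(W,pl,72),onz(W,pr,72); print('pins',A.round(1),B.round(1),((A+B)/2).round(1),np.linalg.norm(A-B),np.degrees(np.arctan2(B[1]-A[1],B[0]-A[0])))
def f(q,zc=175):
    c,t,_=hullfeat(proj(W,barbox(q[0],q[1],q[2],zc))); dt=(t-th+np.pi/2)%np.pi-np.pi/2
    return [c[0]-cx,c[1]-cy,dt*40]
r=least_squares(f,[567,-263,np.radians(28)],diff_step=1e-4); print('bar',r.x[:2].round(1),np.degrees(r.x[2]).round(2),r.fun,hullfeat(proj(W,barbox(*r.x)))[2])
ap=np.array([np.cos(r.x[2]),np.sin(r.x[2])])
E
```

```text
[ 300  175   30   82 1683] [314.47593583 216.18419489]
obs 314.475935828877 216.18419489007724 -82.93444609281103 1683.0
pins [ 536.7 -274.3   72. ] [ 601.  -246.2   72. ] [ 568.8 -260.3   72. ] 70.1541259378564 23.611865532640127
bar [ 567.6 -261.4] 23.54 [ 3.66762112e-06 -1.01011645e-06  7.44100134e-06] 2077.3823098957073
```

```bash
cat >> h.py <<'E'
from scipy.spatial.transform import Rotation as Rot
L=159.0
def gp(o=None,L_=L):
    o=o or bot.get_obs(); R=Rot.from_euler('xyz',o['tcp_rot']).as_matrix(); return np.array(o['tool_pos'])+R[:,2]*L_,R
def tilt(o=None):
    o=o or bot.get_obs(); R=Rot.from_euler('xyz',o['tcp_rot']).as_matrix(); return np.degrees([R[0,2],R[1,2]]).round(2)
def plang(g,yaw,jaw,vmax=4.0,wmax=7.0,nmin=1):
    """move the grasp point (159 ahead) to g with yaw; keeps tilt in tool frame"""
    o=bot.get_obs(); G,R=gp(o); y0=np.degrees(o['tcp_rot'][2]); dw=wrap(yaw-y0)
    # target TCP: tilt in tool frame is kept -> tool z rotates with twist
    Rt=R@Rot.from_euler('z',-dw,degrees=True).as_matrix()
    tt=np.array(g)-Rt[:,2]*L; d=tt-o['tool_pos']
    n=int(max(nmin,np.ceil(np.linalg.norm(d)/10/vmax),np.ceil(abs(dw)/wmax)))
    print('grasp',G.round(1),'yaw',round(y0,2),'tilt(deg xy)',tilt(o),'d',d.round(1),'dyaw',round(dw,2),'rows',n)
    rows=[]
    for i in range(n):
        Ri=R@Rot.from_euler('z',-dw*i/n,degrees=True).as_matrix(); s=Ri.T@d/n/10
        rows.append([float(round(v,2)) for v in (*s,-dw/n)]+[jaw])
    print(rows)
E
python3 - <<'E'
from h import *
st(); plang([568.2,-260.9,225],113.6,-1); plang([568.2,-260.9,175],113.6,-1)
E
```

```text
t 2.67 p [ 553.1 -282.   402.9] rpy [-179.35   -0.45  118.35] F [ 0.3 -0.5 -0.5] M [-0.05 -0.15  0.06] w 92.2
grasp [ 551.  -281.8  243.9] yaw 118.35 tilt(deg xy) [-0.79  0.09] d [ 17.2  20.9 -18.9] dyaw -4.75 rows 1
[[1.01, 2.53, 1.87, 4.75, -1]]
grasp [ 551.  -281.8  243.9] yaw 118.35 tilt(deg xy) [-0.79  0.09] d [ 17.2  20.9 -68.9] dyaw -4.75 rows 2
[[0.48, 1.29, 3.43, 2.37, -1], [0.54, 1.27, 3.43, 2.37, -1]]
```

Call:
jog_arm(
  targets=[
    [0.5,1.3,0.9,2.4,-1],
    [0.5,1.3,0.9,2.4,-1],
    [0,0,0,0,-1],
    [0,0,0,0,-1],
    [0,0,0,0,-1],
  ],
)

```text
time: 3.08
tool_pos: [570.6, -258.5, 384.8]
tcp_rot: [-3.129, -0.008, 1.978]
contact_force: [-0.3, -0.2, 0.1]
grip_width: 91.5
```

```bash
python3 - <<'E'
from h import *
import pickle
st(); plang([568.2,-260.9,175],113.6,-1)
W=bot.calibration('wrist'); im=bot.capture('wrist'); cv2.imwrite('pics/w3.png',im); pickle.dump(W,open('w3.pkl','wb')); 
E
```

```text
t 3.08 p [ 570.6 -258.5  384.8] rpy [-179.29   -0.44  113.31] F [-0.3 -0.2  0.1] M [ 0.01 -0.17  0.02] w 91.5
grasp [ 568.3 -258.2  225.8] yaw 113.31 tilt(deg xy) [-0.83  0.12] d [ -0.1  -2.7 -50.8] dyaw 0.29 rows 2
[[-0.14, -0.03, 2.54, -0.15, -1], [-0.14, -0.03, 2.54, -0.15, -1]]
```

View pics/w3.png

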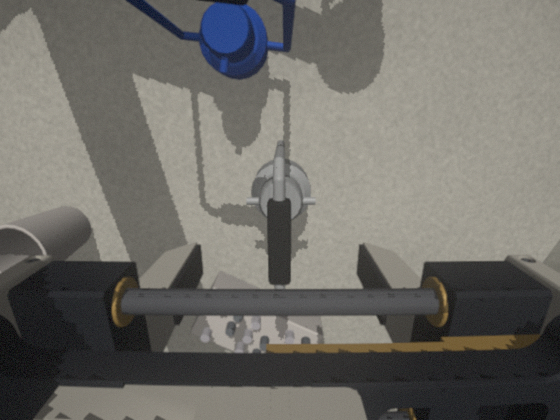

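```bash
python3 - <<'E'
from h import *
im=cv2.imread('pics/w3.png'); crop(im,230,130,100,160,5,'w3a')
E
```

```text
(no output)
```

View pics/w3a.png

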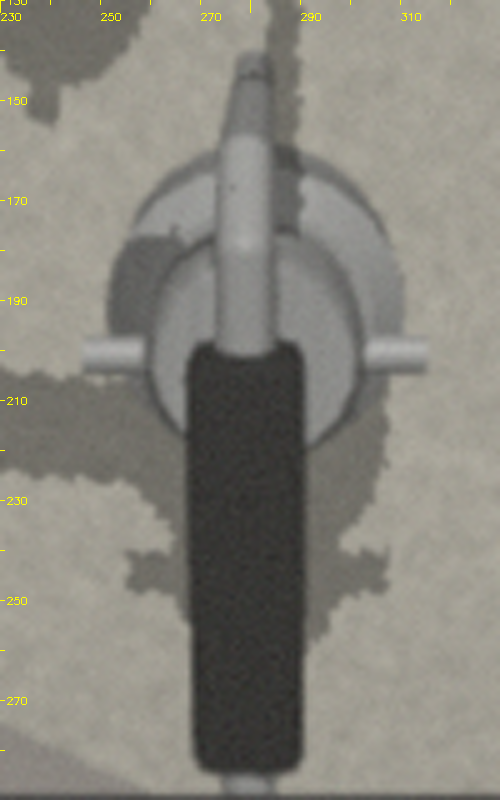

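```bash
python3 - <<'E'
from h import *
import pickle
W=pickle.load(open('w3.pkl','rb')); im=cv2.imread('pics/w3.png'); g=cv2.cvtColor(im,cv2.COLOR_BGR2GRAY)
A,B=onz(W,(246.5,201),72),onz(W,(315.7,201.2),72); M=(A+B)/2; print('pins mid',M.round(1),np.linalg.norm(A-B).round(1),'yaw',np.degrees(np.arctan2(B[1]-A[1],B[0]-A[0])).round(2))
for z in (175,): print('bar mid lateral', onz(W,(279.3,240),z).round(1))
def ends(q): 
    uv=proj(W,barbox(q[0],q[1],np.radians(q[2]))); return uv[:,1].min(),uv[:,1].max(),uv[:,0].min(),uv[:,0].max()
a=np.radians(23.5)
r=least_squares(lambda q:np.array(ends([q[0],q[1],23.5]))-[198.3,284.7,267.5,291.2],[568,-261],diff_step=1e-4); print('bar',r.x.round(1),r.fun.round(1))
st(); plang([568.2,-260.9,175],113.6,-1)
E
```

```text
pins mid [ 568.7 -260.9   72. ] 70.7 yaw 23.36
bar mid lateral [ 567.5 -259.2  175. ]
bar [ 568.4 -260.7] [-2.   2.3 -0.7  0.7]
t 3.13 p [ 570.6 -258.6  385.1] rpy [-179.3    -0.41  113.3 ] F [0.5 0.4 0.3] M [-0.01 -0.14 -0.02] w 91.6
grasp [ 568.4 -258.3  226.1] yaw 113.3 tilt(deg xy) [-0.81  0.1 ] d [ -0.2  -2.6 -51.1] dyaw 0.3 rows 2
[[-0.13, -0.03, 2.55, -0.15, -1], [-0.13, -0.03, 2.55, -0.15, -1]]
```

Call:
jog_arm(
  targets=[
    [-0.1,0,1.5,0,-1],
    [-0.1,0,1.5,0,-1],
    [0,0,1.2,0,-1],
    [0,0,0.8,0,-1],
    [0,0,0,0,-1],
    [0,0,0,0,-1],
  ],
)

```text
time: 3.63
tool_pos: [570.2, -261.0, 337.2]
tcp_rot: [-3.132, -0.002, 1.981]
contact_force: [0.2, -0.3, -0.4]
grip_width: 91.7
```

```bash
python3 - <<'E'
from h import *
st(); plang([568.4,-260.9,175],113.4,-1)
E
```

```text
t 3.63 p [ 570.2 -261.   337.2] rpy [-1.7947e+02 -1.0000e-01  1.1353e+02] F [ 0.2 -0.3 -0.4] M [-0.03 -0.16  0.06] w 91.7
grasp [ 568.7 -261.3  178.2] yaw 113.53 tilt(deg xy) [-0.53 -0.12] d [-0.3  0.4 -3.2] dyaw -0.13 rows 1
[[0.05, -0.01, 0.32, 0.13, -1]]
```

Call:
jog_arm(
  targets=[
    [0,0,0.3,0,-1],
    [0,0,0,0,0],
    [0,0,0,0,0.5],
    [0,0,0,0,1],
    [0,0,0,0,1],
    [0,0,0,0,1],
    [0,0,0,0,1],
    [0,0,0,0,1],
    [0,0,0,0,1],
    [0,0,0,0,1],
  ],
)

```text
time: 4.47
tool_pos: [570.5, -261.4, 337.8]
tcp_rot: [-3.136, 0.003, 1.982]
contact_force: [0.4, -0.9, 0.1]
grip_width: 36.2
```

```bash
python3 - <<'E'
from h import *
st(); print(gp()[0].round(1),tilt())
E
```

```text
t 4.47 p [ 570.5 -261.4  337.8] rpy [-179.65    0.18  113.55] F [ 0.4 -0.9  0.1] M [ 0.01 -0.15  0.06] w 36.2
[ 569.9 -262.2  178.8] [-0.25 -0.3 ]
```

Call:
jog_arm(
  targets=[
    [0,0,0.2,0,1],
    [0,0,0.2,0,1],
    [0,0,0.1,0,1],
    [0,0,0,0,1],
    [0,0,0,0,1],
    [0,0,0,0,1],
  ],
)

```text
time: 4.97
tool_pos: [570.5, -261.5, 332.4]
tcp_rot: [-3.136, 0.003, 1.982]
contact_force: [-0.7, -0.8, 0.9]
grip_width: 15.9
```

```bash
python3 - <<'E'
from h import *
st(); print(gp()[0].round(1),tilt()); im=bot.capture('side'); crop(im,280,200,120,120,5,'d1'); st()
E
```

```text
t 4.97 p [ 570.5 -261.5  332.4] rpy [-179.65    0.2   113.55] F [-0.7 -0.8  0.9] M [ 0.08 -0.13  0.02] w 15.9
[ 569.8 -262.4  173.5] [-0.24 -0.32]
t 5.02 p [ 570.5 -261.5  332.5] rpy [-179.66    0.2   113.55] F [-0.5 -0.1  1.4] M [ 0.04 -0.1  -0.01] w 15.7
```

View pics/d1.png

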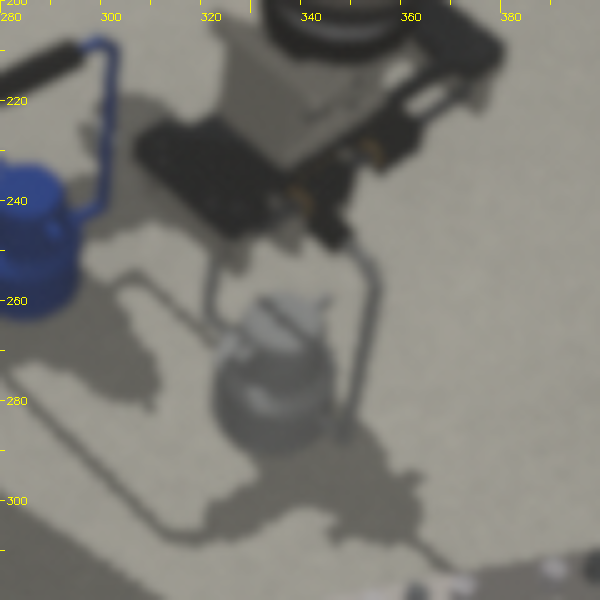

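Call:
jog_arm(
  targets=[
    [0,0,-0.3,0,1],
    [0,0,-0.6,0,1],
    [0,0,-0.8,0,1],
    [0,0,-0.6,0,1],
    [0,0,-0.4,0,1],
    [0,0,-0.2,0,1],
    [0,0,0,0,1],
  ],
)

```text
time: 5.6
tool_pos: [570.4, -261.0, 362.5]
tcp_rot: [-3.133, -0.0, 1.982]
contact_force: [0.3, 0.4, -4.1]
grip_width: 15.5
```

```bash
python3 - <<'E'
from h import *
st(); plang([625,-80,203],105,1,vmax=2.5); plang([620,88.9,201],97.7,1,vmax=2.5)
E
```

```text
t 5.6 p [ 570.4 -261.   362.5] rpy [-1.7951e+02 -2.0000e-02  1.1356e+02] F [ 0.3  0.4 -4.1] M [ 0.02 -0.18 -0.03] w 15.5
grasp [ 569.1 -261.5  203.5] yaw 113.56 tilt(deg xy) [-0.46 -0.17] d [ 55.9 181.5  -0.5] dyaw -8.56 rows 8
[[1.8, 1.55, -0.01, 1.07, 1], [1.83, 1.51, -0.01, 1.07, 1], [1.86, 1.48, -0.01, 1.07, 1], [1.88, 1.44, -0.01, 1.07, 1], [1.91, 1.41, -0.01, 1.07, 1], [1.94, 1.37, -0.01, 1.07, 1], [1.96, 1.34, -0.01, 1.07, 1], [1.99, 1.3, -0.01, 1.07, 1]]
grasp [ 569.1 -261.5  203.5] yaw 113.56 tilt(deg xy) [-0.46 -0.17] d [ 50.9 350.4  -2.5] dyaw -15.86 rows 15
[[2.01, 1.24, 0.01, 1.06, 1], [2.03, 1.21, 0.01, 1.06, 1], [2.05, 1.17, 0.01, 1.06, 1], [2.07, 1.13, 0.01, 1.06, 1], [2.09, 1.09, 0.01, 1.06, 1], [2.11, 1.05, 0.01, 1.06, 1], [2.13, 1.02, 0.01, 1.06, 1], [2.15, 0.98, 0.01, 1.06, 1], [2.17, 0.94, 0.01, 1.06, 1], [2.18, 0.9, 0.01, 1.06, 1], [2.2, 0.86, 0.01, 1.06, 1], [2.22, 0.81, 0.01, 1.06, 1], [2.23, 0.77, 0.01, 1.06, 1], [2.24, 0.73, 0.01, 1.06, 1], [2.26, 0.69, 0.01, 1.06, 1]]
```

Call:
jog_arm(
  targets=[
    [0.6,0.5,0,0.5,1],
    [1.2,1,0,1,1],
    [1.8,1.5,0,1.5,1],
    [1.9,1.5,0,1.5,1],
    [1.9,1.4,0,1,1],
    [1.9,1.4,0,1,1],
    [2,1.3,0,1,1],
    [2,1.3,0,1,1],
  ],
)

```text
time: 6.27
tool_pos: [621.1, -98.4, 359.7]
tcp_rot: [-3.13, 0.0, 1.815]
contact_force: [0.7, -0.1, -2.5]
grip_width: 15.6
```

```bash
python3 - <<'E'
from h import *
st(); plang([620,88.9,201],97.7,1,vmax=2.5)
E
```

```text
t 6.27 p [621.1 -98.4 359.7] rpy [-1.7936e+02  3.0000e-02  1.0399e+02] F [ 0.7 -0.1 -2.5] M [-0.03 -0.22  0.  ] w 15.6
grasp [619.4 -98.9 200.7] yaw 103.99 tilt(deg xy) [-0.62 -0.18] d [  0.6 187.8   0.3] dyaw -6.29 rows 8
[[2.28, 0.58, -0.01, 0.79, 1], [2.28, 0.54, -0.01, 0.79, 1], [2.29, 0.51, -0.01, 0.79, 1], [2.3, 0.48, -0.01, 0.79, 1], [2.3, 0.45, -0.01, 0.79, 1], [2.31, 0.42, -0.01, 0.79, 1], [2.32, 0.39, -0.01, 0.79, 1], [2.32, 0.35, -0.01, 0.79, 1]]
```

Call:
jog_arm(
  targets=[
    [2.2,0.6,-0.1,0.8,1],
    [2.3,0.6,-0.1,0.8,1],
    [2.3,0.5,0,0.8,1],
    [2.3,0.5,0,0.8,1],
    [2.3,0.5,0,0.8,1],
    [2.3,0.4,0,0.8,1],
    [1.7,0.3,0,0.8,1],
    [1.1,0.2,0,0,1],
    [0.5,0.1,0,0,1],
    [0,0,0,0,1],
  ],
)

```text
time: 7.1
tool_pos: [623.1, 95.5, 357.9]
tcp_rot: [-3.126, -0.004, 1.716]
contact_force: [-1.0, -0.1, -3.0]
grip_width: 15.6
```

```bash
python3 - <<'E'
from h import *
import pickle
st(); plang([620,88.9,201],97.7,1,vmax=2.5)
for n in ('scene','side','wrist'):
    W=bot.calibration(n); im=bot.capture(n); cv2.imwrite(f'pics/{n}2.png',im)
    if n=='wrist': pickle.dump(W,open('w4.pkl','wb'))
st()
E
```

```text
t 7.1 p [623.1  95.5 357.9] rpy [-179.1    -0.21   98.31] F [-1.  -0.1 -3. ] M [ 0.04 -0.1  -0.04] w 15.6
grasp [620.5  95.7 198.9] yaw 98.31 tilt(deg xy) [-0.92  0.07] d [-0.5 -6.8  2.1] dyaw -0.61 rows 1
[[-0.66, -0.15, -0.21, 0.61, 1]]
t 7.25 p [623.3  93.3 358. ] rpy [-1.791e+02 -1.500e-01  9.818e+01] F [ 0.6 -0.4 -3.1] M [-0.05 -0.16  0.02] w 16.0
```

View pics/scene2.png

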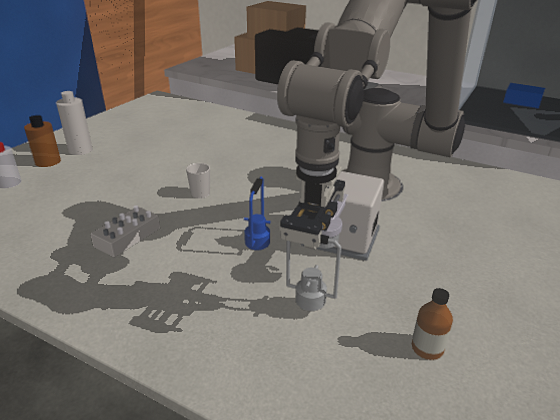

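View pics/side2.png

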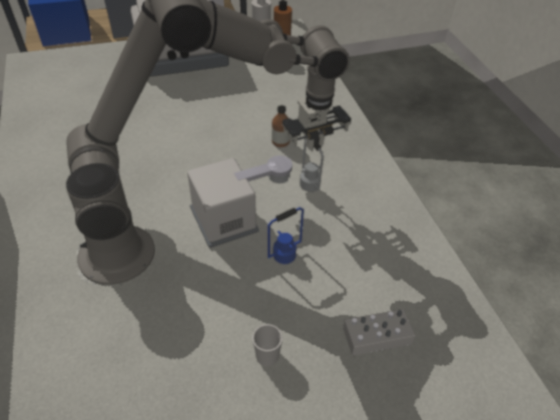

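View pics/wrist2.png

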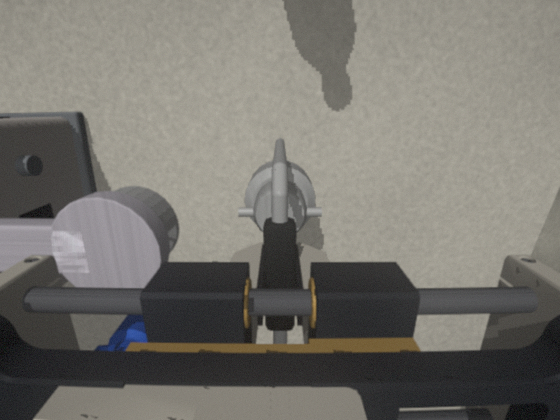

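```bash
python3 - <<'E'
from h import *
im=cv2.imread('pics/wrist2.png'); im2=cv2.convertScaleAbs(im,alpha=1.3)
crop(im2,225,130,110,130,6,'w4a'); crop(im2,40,170,150,130,5,'w4b')
E
```

```text
(no output)
```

View pics/w4a.png

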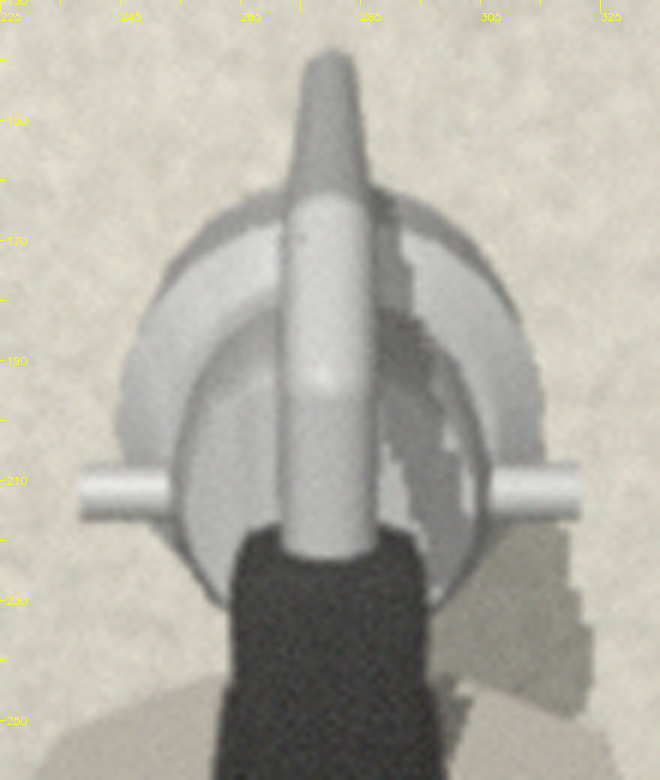

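View pics/w4b.png

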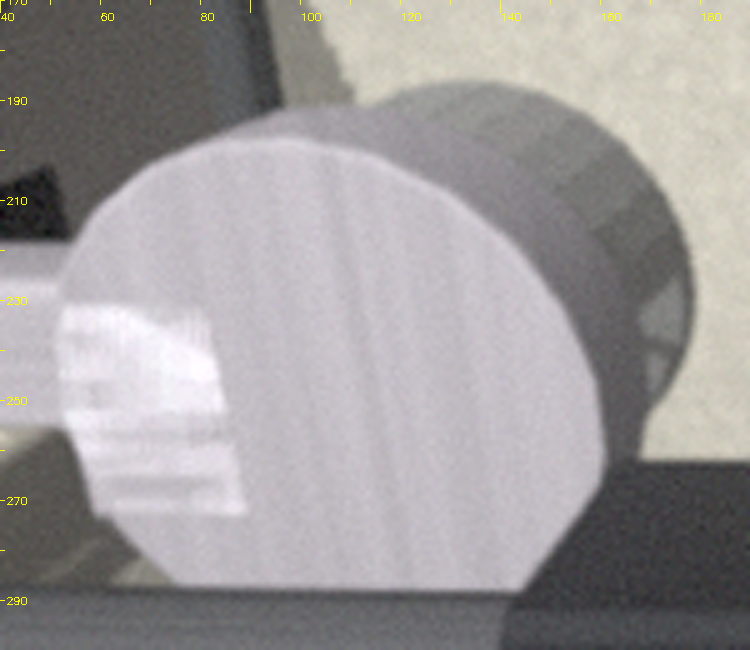

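```bash
python3 - <<'E'
from h import *
import pickle
W=pickle.load(open('w4.pkl','rb'))
head=[(51,243),(60,214),(75,203),(95,197.5),(115,200.5),(130,206.5),(145,219),(155,234),(159.5,250),(160.5,262)]
rim=[(178.5,228),(176,215),(168,203),(155,192.5),(145,188),(133,186),(122,187.3),(177.3,240),(172,250)]
def circfit(pts,z,R):
    P=np.array([onz(W,uv,z)[:2] for uv in pts])
    r=least_squares(lambda q:np.hypot(*(P-q).T)-R,[506,72]); r2=least_squares(lambda q:np.hypot(*(P-q[:2]).T)-q[2],[506,72,R])
    print(z,r.x.round(1),r.fun.round(1),'free',r2.x.round(1)); return r.x
circfit(head,165,38); circfit(rim,115,33)
# pins: find z for which length is 70
for z in (94,97,100):
    A,B=onz(W,(238.2,212),z),onz(W,(321.7,211.7),z); M=(A+B)/2; print(z,M.round(1),np.linalg.norm(A-B).round(1),np.degrees(np.arctan2(B[1]-A[1],B[0]-A[0])).round(2))
print(tilt(),gp()[0].round(1),gp(L_=159+104.5)[0].round(1), gp(L_=159+104.5)[1][:,1])
E
```

```text
165 [507.5  73.2] [-1.1 -0.9 -0.9  0.2  0.4  0.9  0.5 -0.2 -1.4 -1.5] free [507.8  75.1  36.5]
115 [506.1  73.2] [-0.1  0.3 -0.1 -0.2 -0.   0.1  0.2  0.1  0.1] free [505.9  73.   33.2]
94 [618.5  95.   94. ] 71.8 8.77
97 [618.4  96.   97. ] 71.0 8.77
100 [618.3  97.  100. ] 70.1 8.77
[-0.91  0.03] [620.8  93.4 199. ] [619.1  93.5  94.5] [ 0.9896989   0.14230355 -0.01567761]
```

```bash
cat >> h.py <<'E'
OFF=np.array([1.9,0.0,260.5]); AX=np.array([506.1,73.2])
def pin(o=None):
    o=o or bot.get_obs(); R=Rot.from_euler('xyz',o['tcp_rot']).as_matrix(); return np.array(o['tool_pos'])+R@OFF,R
def planp(g,yaw,jaw=1,vmax=2.0,wmax=5.0,nmin=1):
    o=bot.get_obs(); G,R=pin(o); y0=np.degrees(o['tcp_rot'][2]); dw=wrap(yaw-y0)
    Rt=R@Rot.from_euler('z',-dw,degrees=True).as_matrix()
    d=np.array(g)-Rt@OFF-o['tool_pos']
    n=int(max(nmin,np.ceil(np.linalg.norm(d)/10/vmax),np.ceil(abs(dw)/wmax)))
    print('PIN',G.round(1),'rel',(G[:2]-AX).round(1),'h',round(G[2]-115,1),'yaw',round(y0,2),'jarx',round(y0-90,2),'tilt',tilt(o),'d',d.round(1),'dyaw',round(dw,2),'rows',n)
    rows=[]
    for i in range(n):
        Ri=R@Rot.from_euler('z',-dw*i/n,degrees=True).as_matrix(); s=Ri.T@d/n/10
        rows.append([float(round(v,2)) for v in (*s,-dw/n)]+[jaw])
    print(rows)
E
python3 - <<'E'
from h import *
st(); planp([536,77.2,98],97.7); planp([506.1,73.2,98],97.7)
E
```

```text
t 7.25 p [623.3  93.3 358. ] rpy [-1.791e+02 -1.500e-01  9.818e+01] F [ 0.6 -0.4 -3.1] M [-0.05 -0.16  0.02] w 16.0
PIN [618.9  95.3  97.5] rel [112.8  22.1] h -17.5 yaw 98.18 jarx 8.18 tilt [-0.91  0.03] d [-82.9 -18.1   0.5] dyaw -0.48 rows 5
[[-0.12, -1.69, 0.02, 0.1, 1], [-0.13, -1.69, 0.02, 0.1, 1], [-0.13, -1.69, 0.02, 0.1, 1], [-0.13, -1.69, 0.02, 0.1, 1], [-0.13, -1.69, 0.02, 0.1, 1]]
PIN [618.9  95.3  97.5] rel [112.8  22.1] h -17.5 yaw 98.18 jarx 8.18 tilt [-0.91  0.03] d [-112.8  -22.1    0.5] dyaw -0.48 rows 6
[[-0.1, -1.91, 0.02, 0.08, 1], [-0.1, -1.91, 0.02, 0.08, 1], [-0.1, -1.91, 0.02, 0.08, 1], [-0.11, -1.91, 0.02, 0.08, 1], [-0.11, -1.91, 0.02, 0.08, 1], [-0.11, -1.91, 0.02, 0.08, 1]]
```

Call:
jog_arm(
  targets=[
    [-0.4,-0.6,0,0.2,1],
    [-0.3,-1.2,0,0.2,1],
    [0,-1.7,0,0,1],
    [0,-1.7,0,0,1],
    [0,-1.6,0,0,1],
    [0,-1,0,0,1],
    [0,-0.5,0,0,1],
  ],
)

```text
time: 7.83
tool_pos: [537.8, 65.1, 358.7]
tcp_rot: [-3.126, 0.0, 1.695]
contact_force: [0.3, 0.3, -2.9]
grip_width: 15.7
```

```bash
python3 - <<'E'
from h import *
st(); planp([506.1,73.2,98],97.7)
E
```

```text
t 7.83 p [537.8  65.1 358.7] rpy [-1.7909e+02  2.0000e-02  9.7120e+01] F [ 0.3  0.3 -2.9] M [-0.01 -0.33 -0.03] w 15.7
PIN [533.5  66.3  98.2] rel [27.4 -6.9] h -16.8 yaw 97.12 jarx 7.12 tilt [-0.9  -0.14] d [-27.4   6.9  -0.2] dyaw 0.58 rows 2
[[0.51, -1.32, 0.03, -0.29, 1], [0.52, -1.31, 0.03, -0.29, 1]]
```

Call:
jog_arm(
  targets=[
    [0.4,0,0,0,1],
    [0.4,0,0,0,1],
    [0.2,0,0,0,1],
  ],
)

```text
time: 8.08
tool_pos: [536.0, 72.9, 359.6]
tcp_rot: [-3.127, 0.001, 1.691]
contact_force: [0.5, 0.7, -2.8]
grip_width: 15.8
```

```bash
python3 - <<'E'
from h import *
st(); planp([506.1,73.2,98],97.7)
E
```

```text
t 8.08 p [536.   72.9 359.6] rpy [-1.7915e+02  7.0000e-02  9.6860e+01] F [ 0.5  0.7 -2.8] M [-0.03 -0.22 -0.01] w 15.8
PIN [531.9  74.   99.1] rel [25.8  0.8] h -15.9 yaw 96.86 jarx 6.86 tilt [-0.83 -0.17] d [-25.8  -0.8  -1.1] dyaw 0.84 rows 2
[[0.11, -1.29, 0.07, -0.42, 1], [0.12, -1.28, 0.07, -0.42, 1]]
```

Call:
jog_arm(
  targets=[
    [0.1,-0.6,0.1,-0.3,1],
    [0.1,-0.8,0,-0.3,1],
    [0.1,-0.7,0,0,1],
    [0,-0.3,0,0,1],
    [0,0,0,0,1],
  ],
)

```text
time: 8.5
tool_pos: [510.4, 73.8, 358.2]
tcp_rot: [-3.127, 0.001, 1.704]
contact_force: [-0.0, 0.2, -3.7]
grip_width: 16.1
```

```bash
python3 - <<'E'
from h import *
st(); planp([506.1,73.2,98],48.8,wmax=4)
E
```

```text
t 8.5 p [510.4  73.8 358.2] rpy [-1.7915e+02  5.0000e-02  9.7610e+01] F [-0.   0.2 -3.7] M [ 0.03 -0.19  0.05] w 16.1
PIN [506.3  75.   97.8] rel [0.2 1.8] h -17.2 yaw 97.61 jarx 7.61 tilt [-0.84 -0.16] d [-1.7 -1.3  0.3] dyaw -48.81 rows 13
[[-0.01, -0.01, -0.0, 3.75, 1], [-0.01, -0.01, -0.0, 3.75, 1], [-0.01, -0.01, -0.0, 3.75, 1], [-0.01, -0.01, -0.0, 3.75, 1], [-0.01, -0.01, -0.0, 3.75, 1], [-0.01, -0.01, -0.0, 3.75, 1], [-0.01, -0.01, -0.0, 3.75, 1], [-0.01, -0.01, -0.0, 3.75, 1], [-0.01, -0.01, -0.0, 3.75, 1], [-0.01, -0.01, -0.0, 3.75, 1], [-0.02, -0.01, -0.0, 3.75, 1], [-0.02, -0.01, -0.0, 3.75, 1], [-0.02, -0.0, -0.0, 3.75, 1]]
```

Call:
jog_arm(
  targets=[
    [0,0,0,3,1],
    [0,0,0,4,1],
    [0,0,0,4,1],
    [0,0,0,4,1],
    [0,0,0,4,1],
    [0,0,0,4,1],
  ],
)

```text
time: 9.0
tool_pos: [510.0, 73.9, 358.7]
tcp_rot: [-3.13, 0.007, 1.286]
contact_force: [0.2, 0.1, -3.1]
grip_width: 15.7
```

```bash
python3 - <<'E'
from h import *
st(); planp([506.1,73.2,98],48.8,wmax=4)
E
```

```text
t 9.0 p [510.   73.9 358.7] rpy [-179.33    0.38   73.7 ] F [ 0.2  0.1 -3.1] M [ 0.01 -0.09 -0.02] w 15.7
PIN [507.1  74.9  98.2] rel [1.  1.7] h -16.8 yaw 73.7 jarx -16.3 tilt [-0.75 -0.17] d [-1.7 -1.3 -0.2] dyaw -24.9 rows 7
[[-0.02, -0.02, 0.0, 3.56, 1], [-0.03, -0.02, 0.0, 3.56, 1], [-0.03, -0.01, 0.0, 3.56, 1], [-0.03, -0.01, 0.0, 3.56, 1], [-0.03, -0.01, 0.0, 3.56, 1], [-0.03, -0.01, 0.0, 3.56, 1], [-0.03, -0.01, 0.0, 3.56, 1]]
```

Call:
jog_arm(
  targets=[
    [-0.1,0,0,4,1],
    [0,0,0,4,1],
    [-0.1,0,0,4,1],
    [0,-0.1,0,4,1],
    [0,0,0,4,1],
    [0,0,0,3,1],
    [0,0,0,1,1],
    [0,0,0,0,1],
  ],
)

```text
time: 9.67
tool_pos: [508.7, 72.3, 359.2]
tcp_rot: [-3.136, 0.009, 0.843]
contact_force: [0.0, -0.3, -3.9]
grip_width: 15.6
```

```bash
python3 - <<'E'
from h import *
import pickle
st(); planp([506.1,73.2,98],48.8,wmax=4)
for n in ('scene','wrist'):
    W=bot.calibration(n); im=bot.capture(n); cv2.imwrite(f'pics/{n}3.png',im)
    if n=='wrist': pickle.dump(W,open('w5.pkl','wb'))
    else: crop(im,270,160,110,110,7,'s3a')
st(); planp([506.1,73.2,98],48.8,wmax=4)
E
```

```text
t 9.67 p [508.7  72.3 359.2] rpy [-179.66    0.54   48.31] F [ 0.  -0.3 -3.9] M [ 0.01 -0.01  0.03] w 15.6
PIN [507.2  72.9  98.7] rel [ 1.1 -0.3] h -16.3 yaw 48.31 jarx -41.69 tilt [-0.61 -0.18] d [-1.1  0.3 -0.7] dyaw 0.49 rows 1
[[-0.05, -0.1, 0.07, -0.49, 1]]
t 9.77 p [508.7  72.3 359.2] rpy [-179.66    0.54   48.38] F [-0.4 -0.2 -3.5] M [ 0.02 -0.04  0.02] w 15.9
PIN [507.1  72.9  98.7] rel [ 1.  -0.3] h -16.3 yaw 48.38 jarx -41.62 tilt [-0.62 -0.18] d [-1.   0.3 -0.7] dyaw 0.42 rows 1
[[-0.05, -0.09, 0.07, -0.42, 1]]
```

View pics/s3a.png

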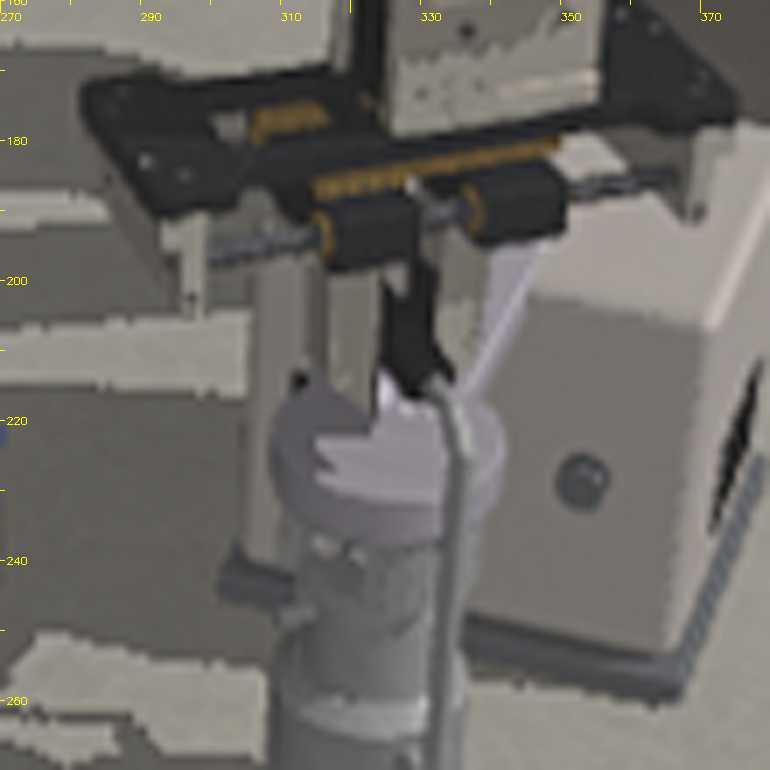

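View pics/wrist3.png

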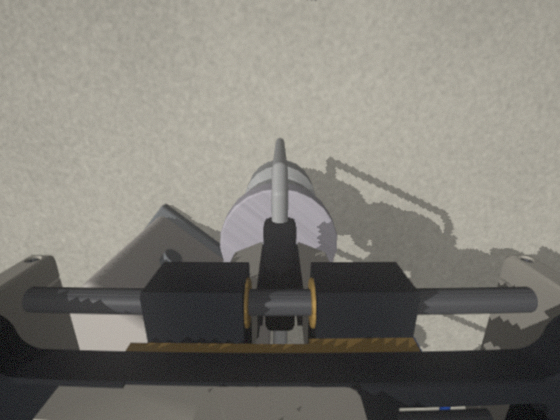

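```bash
python3 - <<'E'
from h import *
im=cv2.imread('pics/wrist3.png'); im2=cv2.convertScaleAbs(im,alpha=1.3)
crop(im2,210,130,140,140,5,'w5a')
E
```

View pics/w5a.png

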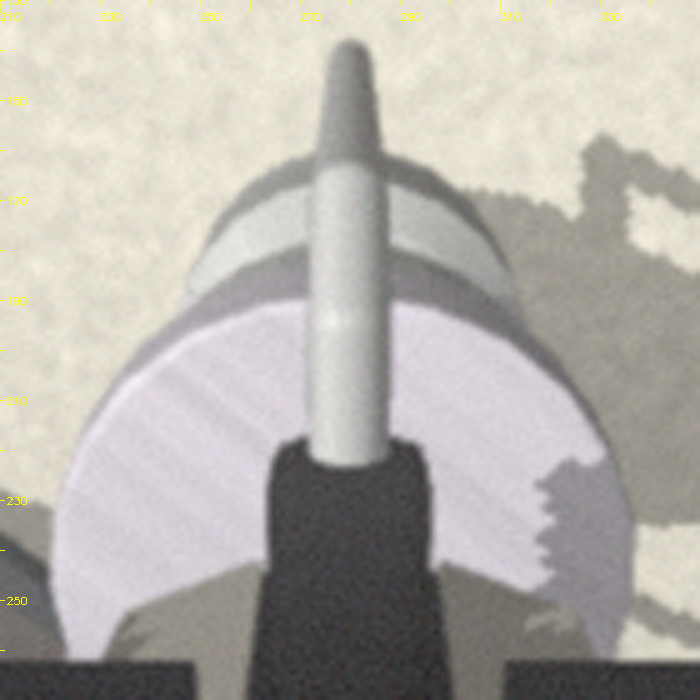

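```bash
python3 - <<'E'
from h import *
import pickle
W=pickle.load(open('w5.pkl','rb'))
f=lambda x,y:(210+x/5-0.0,130+y/5)
pts=[f(52,560),(f(60,500)),f(80,450),f(130,375),f(200,325),f(270,303),f(430,305),f(500,335),f(560,385),f(605,445),f(630,510),f(634,560),f(68,650),f(618,650)]
P=np.array([onz(W,uv,165)[:2] for uv in pts])
r=least_squares(lambda q:np.hypot(*(P-q).T)-38,[506,72]); r2=least_squares(lambda q:np.hypot(*(P-q[:2]).T)-q[2],[506,72,38]); print(r.x.round(1),r.fun.round(1),r2.x.round(1))
E
```

```text
[505.8  73. ] [-0.9 -0.7 -0.7  0.1  0.3  0.   0.3  0.2 -0.3 -0.4 -0.5 -0.9 -1.  -1.1] [506.6  73.8  37.1]
```

Call:
jog_arm(
  targets=[
    [0,-0.1,-0.2,-0.4,1],
    [0,0,-0.3,0,1],
    [0,0,-0.2,0,1],
    [0,0,-0.1,0,1],
  ],
)

```text
time: 10.1
tool_pos: [507.9, 73.1, 367.8]
tcp_rot: [-3.135, 0.01, 0.855]
contact_force: [-0.6, 0.5, -3.1]
grip_width: 16.0
```

```bash
python3 - <<'E'
from h import *
st(); planp([506.1,73.2,111],48.8,wmax=4)
E
```

```text
t 10.1 p [507.9  73.1 367.8] rpy [-179.63    0.55   49.01] F [-0.6  0.5 -3.1] M [ 0.05 -0.07  0.01] w 16.0
PIN [506.2  73.7 107.3] rel [0.1 0.5] h -7.7 yaw 49.01 jarx -40.99 tilt [-0.64 -0.18] d [-0.1 -0.5  3.7] dyaw -0.21 rows 1
[[-0.05, 0.02, -0.37, 0.21, 1]]
```

Call:
jog_arm(
  targets=[
    [0,0,-0.15,0.2,1],
    [0,0,-0.15,0,1],
    [0,0,-0.1,0,1],
  ],
)

```text
time: 10.35
tool_pos: [508.0, 73.1, 372.6]
tcp_rot: [-3.136, 0.009, 0.852]
contact_force: [-0.5, -0.3, -3.0]
grip_width: 15.7
```

```bash
python3 - <<'E'
from h import *
st(); planp([506.1,73.2,115],48.8,wmax=4)
E
```

```text
t 10.35 p [508.   73.1 372.6] rpy [-179.67    0.53   48.81] F [-0.5 -0.3 -3. ] M [-0.04 -0.01  0.02] w 15.7
PIN [506.5  73.7 112.1] rel [0.4 0.5] h -2.9 yaw 48.81 jarx -41.19 tilt [-0.6  -0.18] d [-0.4 -0.5  2.9] dyaw -0.01 rows 1
[[-0.07, 0.0, -0.29, 0.01, 1]]
```

Call:
jog_arm(
  targets=[
    [0,0,-0.15,0,1],
    [0,0,-0.15,0,1],
    [0,0,-0.1,0,1],
  ],
)

```text
time: 10.6
tool_pos: [508.0, 73.1, 377.0]
tcp_rot: [-3.136, 0.009, 0.852]
contact_force: [0.1, 0.2, -3.1]
grip_width: 15.6
```

```bash
python3 - <<'E'
from h import *
st(); planp([506.1,73.2,125],48.8,wmax=4)
E
```

```text
t 10.6 p [508.   73.1 377. ] rpy [-179.66    0.54   48.82] F [ 0.1  0.2 -3.1] M [-0.06  0.03 -0.02] w 15.6
PIN [506.5  73.7 116.5] rel [0.4 0.5] h 1.5 yaw 48.82 jarx -41.18 tilt [-0.61 -0.18] d [-0.4 -0.5  8.5] dyaw -0.02 rows 1
[[-0.07, -0.0, -0.85, 0.02, 1]]
```

Call:
jog_arm(
  targets=[
    [0,0,-0.2,0,1],
    [0,0,-0.2,0,1],
    [0,0,-0.15,0,1],
  ],
)

```text
time: 10.85
tool_pos: [508.0, 73.1, 382.9]
tcp_rot: [-3.135, 0.01, 0.852]
contact_force: [0.1, 0.4, -3.7]
grip_width: 15.9
```

```bash
python3 - <<'E'
from h import *
st(); planp([506.1,73.2,133],48.8,wmax=4)
E
```

```text
t 10.85 p [508.   73.1 382.9] rpy [-179.64    0.56   48.82] F [ 0.1  0.4 -3.7] M [-0.01  0.01 -0.02] w 15.9
PIN [506.3  73.7 122.4] rel [0.2 0.5] h 7.4 yaw 48.82 jarx -41.18 tilt [-0.64 -0.19] d [-0.2 -0.5 10.6] dyaw -0.02 rows 1
[[-0.06, 0.01, -1.06, 0.02, 1]]
```

Call:
jog_arm(
  targets=[
    [0,0,-0.2,0,1],
    [0,0,-0.2,0,1],
    [0,0,-0.2,0,1],
    [0,0,-0.15,0,1],
  ],
)

```text
time: 11.18
tool_pos: [507.9, 73.0, 389.8]
tcp_rot: [-3.134, 0.011, 0.852]
contact_force: [0.9, 0.1, -8.1]
grip_width: 15.5
```

```bash
python3 - <<'E'
from h import *
st(); planp([506.1,73.2,133],48.8,wmax=4)
E
```

```text
t 11.18 p [507.9  73.  389.8] rpy [-179.55    0.65   48.82] F [ 0.9  0.1 -8.1] M [-0.05 -0.31  0.01] w 15.5
PIN [505.7  73.6 129.3] rel [-0.4  0.4] h 14.3 yaw 48.82 jarx -41.18 tilt [-0.77 -0.2 ] d [ 0.4 -0.4  3.7] dyaw -0.02 rows 1
[[-0.01, 0.05, -0.37, 0.02, 1]]
```

Call:
jog_arm(
  targets=[
    [0,0,-0.2,0,1],
    [0,0,-0.15,0,1],
    [0,0,-0.1,0,1],
    [0,0,0,0,1],
  ],
)

```text
time: 11.52
tool_pos: [508.1, 73.0, 394.0]
tcp_rot: [-3.133, 0.012, 0.852]
contact_force: [1.0, -0.3, -8.3]
grip_width: 15.5
```

```bash
python3 - <<'E'
from h import *
st(); planp([506.1,73.2,134],93.8,wmax=4)
E
```

```text
t 11.52 p [508.1  73.  394. ] rpy [-179.51    0.69   48.82] F [ 1.  -0.3 -8.3] M [-0.02 -0.3  -0.03] w 15.5
PIN [505.7  73.5 133.5] rel [-0.4  0.3] h 18.5 yaw 48.82 jarx -41.18 tilt [-0.82 -0.2 ] d [ 1.8 -0.8  0.4] dyaw 44.98 rows 12
[[0.0, 0.02, -0.0, -3.75, 1], [0.0, 0.02, -0.0, -3.75, 1], [0.0, 0.02, -0.0, -3.75, 1], [0.0, 0.02, -0.0, -3.75, 1], [0.0, 0.02, -0.0, -3.75, 1], [-0.0, 0.02, -0.0, -3.75, 1], [-0.0, 0.02, -0.0, -3.75, 1], [-0.0, 0.02, -0.0, -3.75, 1], [-0.0, 0.02, -0.0, -3.75, 1], [-0.0, 0.02, -0.0, -3.75, 1], [-0.01, 0.02, -0.0, -3.75, 1], [-0.01, 0.02, -0.0, -3.75, 1]]
```

Call:
jog_arm(
  targets=[
    [0,0,0,-2,1],
    [0,0,0,-3,1],
    [0,0,0,-3,1],
    [0,0,0,-3,1],
    [0,0,0,-2,1],
  ],
)

```text
time: 11.93
tool_pos: [508.0, 73.5, 393.2]
tcp_rot: [-3.128, 0.009, 1.088]
contact_force: [0.9, 0.8, -8.0]
grip_width: 15.8
```

```bash
python3 - <<'E'
from h import *
st(); planp([506.1,73.2,134],93.8,wmax=4)
E
```

```text
t 11.93 p [508.   73.5 393.2] rpy [-179.24    0.51   62.32] F [ 0.9  0.8 -8. ] M [ 0.07 -0.4  -0.03] w 15.8
PIN [504.8  74.7 132.7] rel [-1.3  1.5] h 17.7 yaw 62.32 jarx -27.68 tilt [-0.91 -0.1 ] d [ 2.3 -1.7  1.3] dyaw 31.48 rows 8
[[-0.01, 0.04, -0.02, -3.93, 1], [-0.01, 0.04, -0.02, -3.93, 1], [-0.01, 0.03, -0.02, -3.93, 1], [-0.01, 0.03, -0.02, -3.93, 1], [-0.02, 0.03, -0.02, -3.93, 1], [-0.02, 0.03, -0.02, -3.93, 1], [-0.02, 0.03, -0.02, -3.93, 1], [-0.02, 0.03, -0.02, -3.93, 1]]
```

Call:
jog_arm(
  targets=[
    [0,0.1,-0.05,-3,1],
    [-0.1,0.1,0,-3,1],
    [0,0,-0.05,-3,1],
    [0,0,0,-3,1],
    [0,0,0,-3,1],
  ],
)

```text
time: 12.35
tool_pos: [509.2, 72.7, 393.2]
tcp_rot: [-3.124, 0.002, 1.362]
contact_force: [2.2, -0.0, -8.6]
grip_width: 15.7
```

```bash
python3 - <<'E'
from h import *
st(); planp([506.1,73.2,134],93.8,wmax=4)
E
```

```text
t 12.35 p [509.2  72.7 393.2] rpy [-1.7898e+02  1.2000e-01  7.8030e+01] F [ 2.2 -0.  -8.6] M [ 0.01 -0.58 -0.01] w 15.7
PIN [504.9  74.9 132.7] rel [-1.2  1.7] h 17.7 yaw 78.03 jarx -11.97 tilt [-1.02  0.09] d [ 1.7 -1.8  1.2] dyaw 15.77 rows 4
[[-0.03, 0.05, -0.03, -3.94, 1], [-0.04, 0.05, -0.03, -3.94, 1], [-0.04, 0.04, -0.03, -3.94, 1], [-0.04, 0.04, -0.03, -3.94, 1]]
```

Call:
jog_arm(
  targets=[
    [-0.1,0.1,-0.1,-3,1],
    [0,0,0,-3,1],
    [0,0.1,0,-3,1],
    [0,0,0,-2,1],
  ],
)

```text
time: 12.68
tool_pos: [510.7, 72.2, 393.3]
tcp_rot: [-3.122, -0.004, 1.565]
contact_force: [1.3, 0.6, -9.0]
grip_width: 15.9
```

```bash
python3 - <<'E'
from h import *
st(); planp([506.1,73.2,134],93.8,wmax=4)
E
```

```text
t 12.68 p [510.7  72.2 393.3] rpy [-178.85   -0.23   89.65] F [ 1.3  0.6 -9. ] M [ 0.06 -0.55 -0.1 ] w 15.9
PIN [505.5  75.2 132.9] rel [-0.6  2. ] h 17.9 yaw 89.65 jarx -0.35 tilt [-1.14  0.24] d [ 0.7 -2.   1.1] dyaw 4.15 rows 2
[[-0.1, 0.03, -0.06, -2.07, 1], [-0.1, 0.03, -0.06, -2.07, 1]]
```

Call:
jog_arm(
  targets=[
    [-0.1,0,0,-2,1],
    [0,0,0,-1.5,1],
    [0,0,0,-0.5,1],
    [0,0,0,0,1],
  ],
)

```text
time: 13.02
tool_pos: [510.9, 71.3, 393.1]
tcp_rot: [-3.122, -0.006, 1.639]
contact_force: [0.2, -0.8, -7.7]
grip_width: 15.7
```

```bash
python3 - <<'E'
from h import *
st(); planp([506.1,73.2,134],93.8,wmax=4)
E
```

```text
t 13.02 p [510.9  71.3 393.1] rpy [-178.89   -0.33   93.91] F [ 0.2 -0.8 -7.7] M [-0.22 -0.41 -0.1 ] w 15.7
PIN [505.6  74.3 132.7] rel [-0.5  1.1] h 17.7 yaw 93.91 jarx 3.91 tilt [-1.13  0.25] d [ 0.5 -1.1  1.3] dyaw -0.11 rows 1
[[-0.12, 0.04, -0.13, 0.11, 1]]
```

Call:
jog_arm(
  targets=[
    [0,0,0.15,0,1],
    [0,0,0.15,0,1],
    [0,0,0.1,0,1],
  ],
)

```text
time: 13.27
tool_pos: [510.8, 71.2, 389.3]
tcp_rot: [-3.123, -0.005, 1.637]
contact_force: [0.6, -0.7, -6.8]
grip_width: 15.6
```

```bash
python3 - <<'E'
from h import *
st(); planp([506.1,73.2,125],93.8,wmax=4)
E
```

```text
t 13.27 p [510.8  71.2 389.3] rpy [-178.93   -0.3    93.8 ] F [ 0.6 -0.7 -6.8] M [-0.23 -0.37 -0.05] w 15.6
PIN [505.7  74.1 128.8] rel [-0.4  0.9] h 13.8 yaw 93.8 jarx 3.8 tilt [-1.09  0.23] d [ 0.4 -0.9 -3.8] dyaw -0.0 rows 1
[[-0.1, 0.04, 0.38, 0.0, 1]]
```

Call:
jog_arm(
  targets=[
    [0,0,0.1,0,1],
    [0,0,0.1,0,1],
    [0,0,0.05,0,1],
  ],
)

```text
time: 13.52
tool_pos: [510.7, 71.2, 386.6]
tcp_rot: [-3.123, -0.005, 1.637]
contact_force: [0.7, -0.6, -6.4]
grip_width: 15.7
```

```bash
python3 - <<'E'
from h import *
st(); planp([506.1,73.2,125],93.8,wmax=4)
E
```

```text
t 13.52 p [510.7  71.2 386.6] rpy [-178.95   -0.3    93.77] F [ 0.7 -0.6 -6.4] M [-0.18 -0.3  -0.11] w 15.7
PIN [505.8  74.1 126.2] rel [-0.3  0.9] h 11.2 yaw 93.77 jarx 3.77 tilt [-1.07  0.23] d [ 0.3 -0.9 -1.2] dyaw 0.03 rows 1
[[-0.09, 0.03, 0.12, -0.03, 1]]
```

Call:
jog_arm(
  targets=[
    [0,0,0.1,0,1],
    [0,0,0.1,0,1],
  ],
)

```text
time: 13.68
tool_pos: [510.7, 71.2, 385.3]
tcp_rot: [-3.124, -0.005, 1.637]
contact_force: [-2.2, 0.3, 4.9]
grip_width: 15.7
```

```bash
python3 - <<'E'
from h import *
st(); planp([506.1,73.2,125],93.8,wmax=4)
E
```

```text
t 13.68 p [510.7  71.2 385.3] rpy [-179.     -0.28   93.77] F [-2.2  0.3  4.9] M [-0.25  0.24 -0.03] w 15.7
PIN [505.9  74.1 124.9] rel [-0.2  0.9] h 9.9 yaw 93.77 jarx 3.77 tilt [-1.02  0.22] d [ 0.2 -0.9  0.1] dyaw 0.03 rows 1
[[-0.09, 0.01, -0.01, -0.03, 1]]
```

Call:
jog_arm(
  targets=[
    [0,0,0,0,1],
  ],
)

```text
time: 13.77
tool_pos: [510.6, 71.2, 385.6]
tcp_rot: [-3.124, -0.005, 1.637]
contact_force: [-0.1, -0.4, -6.0]
grip_width: 15.8
```

```bash
python3 - <<'E'
from h import *
st(); planp([506.1,73.2,125],93.8,wmax=4)
im=bot.capture('scene'); cv2.imwrite('pics/scene4.png',im); crop(im,270,160,110,110,7,'s4a'); st()
E
```

```text
t 13.77 p [510.6  71.2 385.6] rpy [-179.01   -0.28   93.77] F [-0.1 -0.4 -6. ] M [-0.24 -0.2  -0.04] w 15.8
PIN [505.9  74.1 125.2] rel [-0.2  0.9] h 10.2 yaw 93.77 jarx 3.77 tilt [-1.    0.22] d [ 0.2 -0.9 -0.2] dyaw 0.03 rows 1
[[-0.09, 0.01, 0.01, -0.03, 1]]
t 13.82 p [510.6  71.2 385.6] rpy [-179.02   -0.28   93.77] F [-0.6 -0.2 -3.5] M [-0.21 -0.08 -0.04] w 15.8
```

View pics/s4a.png

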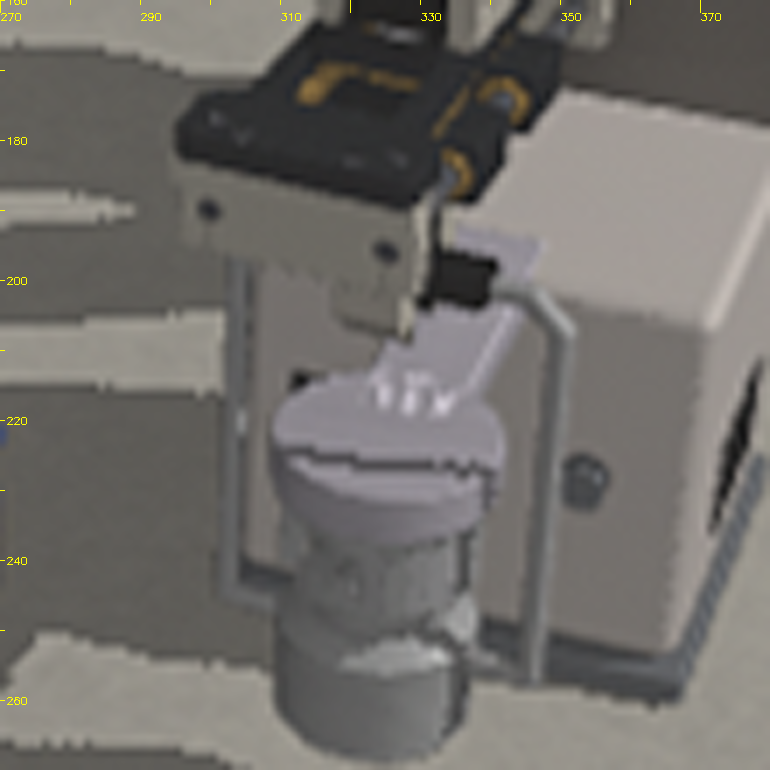

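Call:
jog_arm(
  targets=[
    [0,0,0,0,0.8],
    [0,0,0,0,0.5],
    [0,0,0,0,0],
    [0,0,0,0,-0.5],
    [0,0,0,0,-1],
    [0,0,0,0,-1],
    [0,0,0,0,-1],
    [0,0,0,0,-1],
    [0,0,0,0,-1],
    [0,0,0,0,-1],
  ],
)

```text
time: 14.65
tool_pos: [511.3, 71.7, 388.1]
tcp_rot: [-3.131, -0.006, 1.637]
contact_force: [-0.5, -0.1, -0.2]
grip_width: 70.9
```

```bash
python3 - <<'E'
from h import *
st(); im=bot.capture('wrist'); cv2.imwrite('pics/w6.png',im)
E
```

```text
t 14.65 p [511.3  71.7 388.1] rpy [-179.38   -0.33   93.79] F [-0.5 -0.1 -0.2] M [-0.08 -0.05  0.01] w 70.9
```

View pics/w6.png

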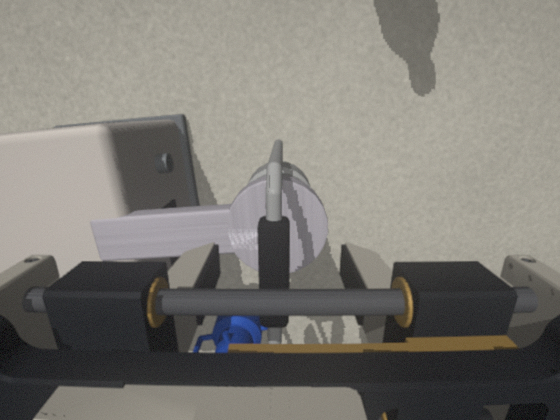

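The jaws are 71 mm open. The bar stands free between the fingers at about (274,270), the jar hangs under the head, and the tool force is near zero. I retreat straight up.

Call:
jog_arm(
  targets=[
    [0,0,0,0,-1],
    [0,0,0,0,-1],
    [0,0,-0.5,0,-1],
    [0,0,-1,0,-1],
    [0,0,-1.5,0,-1],
    [0,0,-2,0,-1],
    [0,0,-2.5,0,-1],
    [0,0,-2,0,-1],
    [0,0,-1,0,-1],
    [0,0,0,0,-1],
  ],
)

```text
time: 15.53
tool_pos: [512.2, 71.1, 498.9]
tcp_rot: [-3.128, -0.006, 1.637]
contact_force: [-0.1, 0.6, -0.7]
grip_width: 91.6
```

```bash
python3 - <<'E'
from h import *
import pickle
st(); print('tips z',gp(L_=178)[0].round(1))
for n in ('scene','side','wrist'):
    W=bot.calibration(n); im=bot.capture(n); cv2.imwrite(f'pics/{n}7.png',im)
    if n=='wrist': pickle.dump(W,open('w7.pkl','wb'))
    if n=='scene': crop(im,270,160,110,110,7,'s7a')
    if n=='side': crop(im,220,120,110,100,7,'d7a')
E
```

```text
t 15.53 p [512.2  71.1 498.9] rpy [-179.2    -0.34   93.79] F [-0.1  0.6 -0.7] M [-0.04 -0.09 -0.  ] w 91.6
tips z [509.6  72.  320.9]
```

View pics/s7a.png

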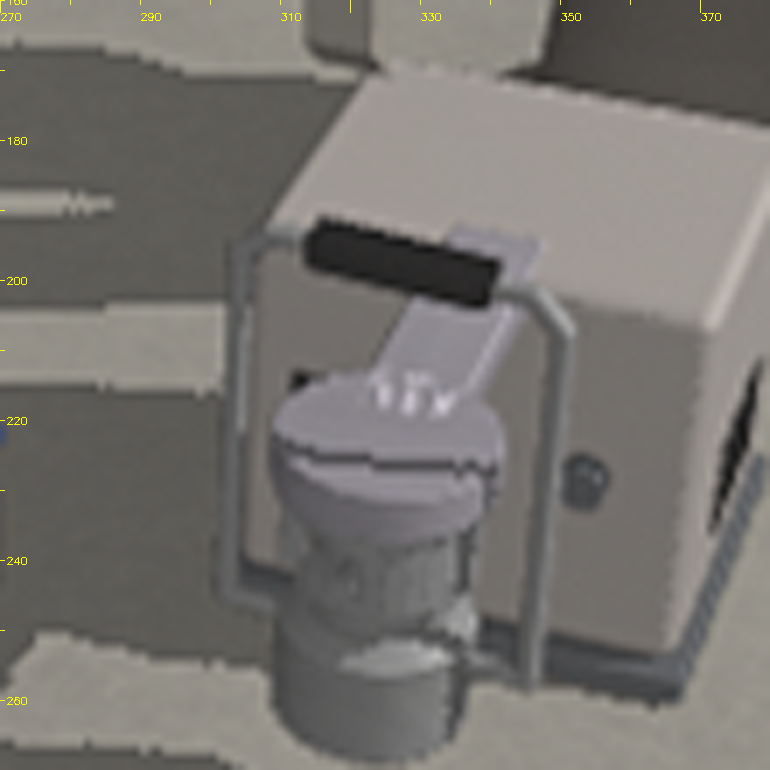

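View pics/wrist7.png

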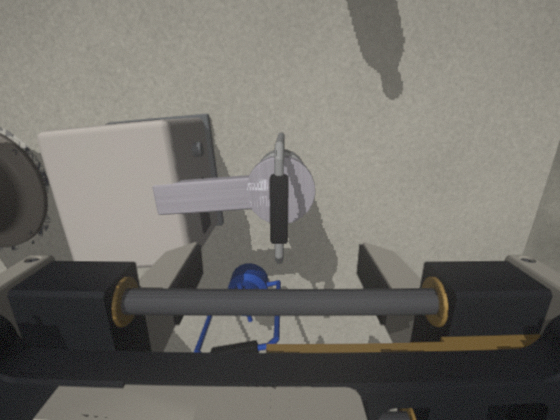

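View pics/scene7.png

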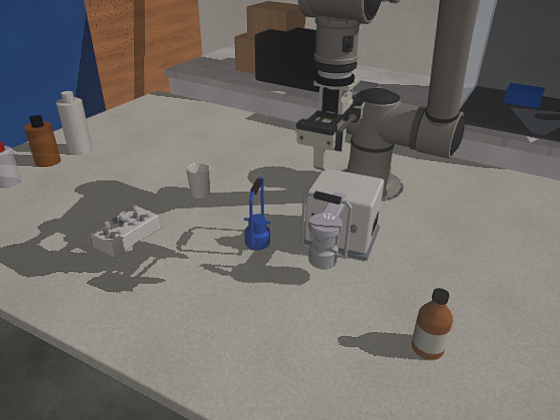

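```bash
python3 - <<'E'
from h import *
import pickle
S=bot.calibration('scene'); D=bot.calibration('side'); W=pickle.load(open('w7.pkl','rb'))
s=cv2.imread('pics/scene7.png'); d=cv2.imread('pics/side7.png'); w=cv2.imread('pics/wrist7.png')
# dark-bar centroids
def cen(im,x0,y0,x1,y1,th):
    g=cv2.cvtColor(im,cv2.COLOR_BGR2GRAY)[y0:y1,x0:x1]; m=(g<th).astype(np.uint8); n,l,a,c=cv2.connectedComponentsWithStats(m); i=1+np.argmax(a[1:,4])
    mm=cv2.moments((l==i).astype(np.uint8),True); th=.5*np.arctan2(2*mm['mu11'],mm['mu20']-mm['mu02']); return c[i]+[x0,y0],a[i],np.degrees(th)
cs=cen(s,308,185,346,208,60); cw=cen(w,262,165,298,248,62); print(cs,cw)
for h in (222,225,228,231,234): print(h,'scene',onz(S,cs[0],h)[:2].round(1),'wrist',onz(W,cw[0],h)[:2].round(1))
cv2.imwrite('pics/d7b.png',cv2.resize(d[130:220,220:330],None,fx=7,fy=7,interpolation=cv2.INTER_CUBIC))
print(tri([(S,cs[0]),(W,cw[0])]))
def bf(q):
    c,t,_=hullfeat(proj(W,barbox(q[0],q[1],q[2],228))); return [c[0]-cw[0][0],c[1]-cw[0][1],((t-np.radians(cw[2])+np.pi/2)%np.pi-np.pi/2)*40]
r=least_squares(bf,[506,73,0.06],diff_step=1e-4); print('bar in wrist',r.x[:2],np.degrees(r.x[2]))
st()
E
```

```text
(array([326.859375  , 197.28645833]), array([  6,   7,  27,  12, 192], dtype=int32), np.float64(13.239627581567762)) (array([278.5521699 , 208.88088643]), array([   8,   10,   18,   69, 1083], dtype=int32), np.float64(-89.9791692490819))
222 scene [497.7  69.2] wrist [505.6  72.5]
225 scene [502.4  71.2] wrist [505.6  73.5]
228 scene [507.1  73.1] wrist [505.6  74.4]
231 scene [511.8  75.1] wrist [505.6  75.4]
234 scene [516.5  77. ] wrist [505.6  76.4]
(array([505.64706233,  73.95449533, 226.82700746]), array([1.83531258, 0.84817255, 0.06351739, 0.50162192]))
bar in wrist [505.81030754  73.7211132 ] 3.7367300170539774
t 15.68 p [512.   71.1 495.6] rpy [-178.89   -0.37   93.78] F [ 0.  -0.9  0.4] M [ 0.01 -0.16 -0.05] w 91.8
```

View pics/d7b.png

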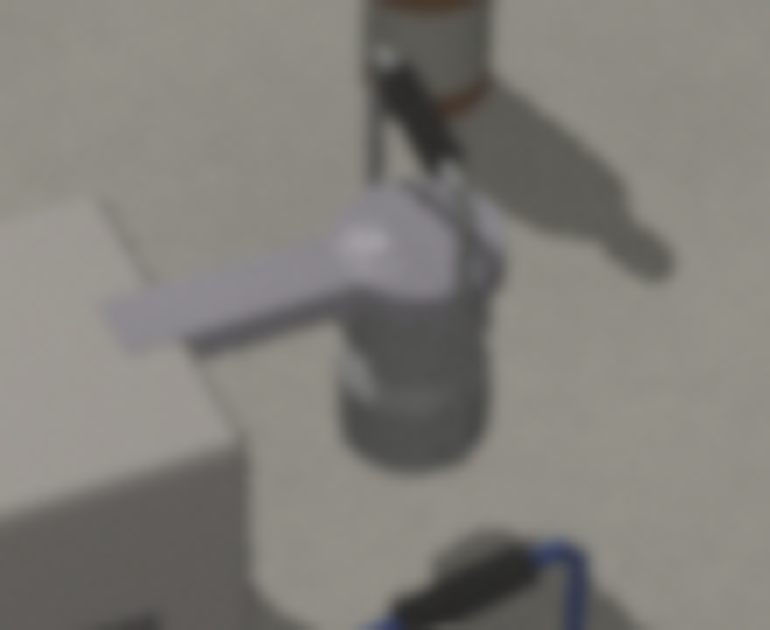

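Call:
jog_arm(
  targets=[
    [0,0,0,0,-1],
    [0,0,0,0,-1],
    [0,0,0,0,-1],
    [0,0,0,0,-1],
  ],
)

```text
time: 16.02
tool_pos: [511.8, 71.0, 491.9]
tcp_rot: [-3.115, -0.007, 1.637]
contact_force: [0.4, 0.6, 0.5]
grip_width: 91.7
```

```bash
python3 - <<'E'
from h import *
st(); W=bot.calibration('wrist'); w=bot.capture('wrist'); cv2.imwrite('pics/w8.png',w); s=bot.capture('scene')
g=cv2.cvtColor(s,cv2.COLOR_BGR2GRAY)[185:208,308:346]; n,l,a,c=cv2.connectedComponentsWithStats((g<60).astype(np.uint8)); i=1+np.argmax(a[1:,4]); print('scene bar',c[i]+[308,185])
print('scene diff vs before, bystanders', [float(cv2.absdiff(s[y0:y1,x0:x1],cv2.imread('pics/scene7.png')[y0:y1,x0:x1]).mean().round(2)) for x0,y0,x1,y1 in [(85,200,165,255),(180,160,215,200),(410,285,460,360)]])
print(bot.close_job()); st()
E
```

```text
t 16.02 p [511.8  71.  491.9] rpy [-178.48   -0.4    93.78] F [0.4 0.6 0.5] M [-0.02 -0.14 -0.02] w 91.7
scene bar [326.859375   197.28645833]
scene diff vs before, bystanders [2.31, 0.85, 0.59]
the job is handed in; nothing more can be done
None
the job is handed in; nothing more can be done
```

I hung the steel jar locked in the mill's collar, let go of it, and handed the job in at about 16 s. The interface reports no verdict.

**What I did:** From a wrist picture I read the collar's entry slots at about 49° clockwise of the mill's x. I gripped the jar by its bar, brought it in with the head inside the loop, and turned it to the entry. It rose into the slots without touching the underside. I turned it 45° anticlockwise and lowered it until the pins met the notch floors, at an estimated 10 mm above the collar's underside.

**Forces:** The wrist force changed by about 11 N as the pins settled. Apart from the jar's weight and the spring, that was the most I read between moves.

**Last checks:**
- **Locked position:** the bar measured at (505.8, 73.7, about 227) mm, against about (506, 73, 228) expected when locked. Its turn was 3.7°, against 3.8° at the notch centre.
- **At rest:** the bar stayed at the same pixel in scene pictures about half a second apart.
- **Gripper:** fully open, about 80 mm above the bar, with the tool force near zero.
- **Bystanders:** I saw none moved. The rack's patch differed slightly between the last two pictures (mean 2.3 grey levels); I put that down to the arm's moving shadow but did not check it further.

**Disagreements:**
- The scene camera put the mill 1–2 pixels off the wrist camera's fit, so I relied on the wrist camera.
- The tool drifted up to about 1.2° in tilt during the carry. Once released, the jar hung free of it.

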